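Rack and cap the loose sample jars

ROBOT

A 7-joint arm with a two-finger parallel gripper is mounted at the origin on the work surface. World frame = base frame: x ahead of the robot, y to its left, z up, the work surface at z = 0. Lengths are in m, angles in rad, forces in N, time in s.
With the tool pointing down it reaches from about 0.4 to 0.85 m from the base axis. Payload 10.4 kg.
Tool frame: the origin (TCP) lies at the very end of the fingers, on their centre line; the grasp point (between the pads) lies 19 mm behind it (manip.tcp_to_grasp is the z of the grasp point in the tool frame, in m); z points along the fingers, x is the direction in which the jaws open and shut, and the axes are right-handed (so a half turn about z gives the same grasp; the last joint's range is limited). The gripper opens to 85 mm and grips with 20 to 120 N. Pads are 22 mm wide; open, the fingers measure 114 mm over their backs; the gripper's body (76 mm by 85 mm) begins 54 mm behind the grasp point. The pads swing forward as they close: fully open they stand 13 mm farther back than shut.
Start: joints at [1.218, 0.332, -0.065, 1.46, 0.022, 1.35, -0.088], TCP at [0.202, -0.591, 0.231] pointing down, gripper open.
Joint ranges: [-2.6, 2.6], [-0.5, 2.12], [-1.47, 1.34], [0.16, 2.42], [-1.27, 4.41], [0.06, 2.06], [-2.6, 2.6]. Speed limits (rad/s): [2.22, 2.22, 2.79, 2.79, 3.14, 3.14, 3.14].

INTERFACE

Orientations are given as a unit quaternion [x, y, z, w].
In Python, from workcell import manip gives the robot as it stands.
- The arm moves only by the tool servo_tool, never from a script. Its argument "moves" is a list of rows, each an object with "travel": the shift along the tool's x, y, z in mm, a list of three; "dr": the turn, a rotation vector about the tool's x, y, z in degrees, a list of three. A call has 1 to 12 rows; each row shifts and turns the commanded pose from where the row before left it, along the tool's axes as they then stand; what a row does not reach is not made up. A row lasts 1/8 s, in which the tool goes at most 62.5 mm and 10.7 degrees, less where a joint would pass 70% of its speed; a pose out of reach is approached as far as the arm can. A call is refused whole if a number of a shift passes 62.5 or a number of a turn 10.7, either way. A call with a gripper value outside its range is refused whole. "claw" is the closure, from 0 (fully open) to 1 (shut), set as the call begins (left out, the last holds). The fingers move at their own pace and stop on an object; "squeeze" is the grip in N (left out, the last holds). Time passes only in rows, so rows that do not move let the fingers close. It gives the time, the measured TCP pose, the force and the opening at its end, in the units of the state.
- manip.get_obs(): the state, without advancing time (a new reading comes with each control period).
- manip.camera(name): name is "scene" or "top" or "wrist"; returns the picture (480x640x3 uint8, blue, green, red); there is no depth.
- manip.calibration(name): a dict with "intrinsics" (3x3 intrinsics, pixels), "view" (4x4, takes a point from world to camera coordinates). Camera axes: x right, y down, z forward; pixel columns grow to the right and rows downward; lengths in m; the calibration is good to about 2 mm. A picture is of the moment at which its call begins: read the wrist's pose just before it. calibration takes no time and is no camera call; for the wrist camera it gives the pose at the moment of the call.
- manip.hand_in(): hands the job in, once; it reports no verdict.
The state is a dict: "clock": time; "joint_pos": joint angles; "joint_velocities": joint speeds; "tau": joint torques, N m; "position": TCP position; "ee_rot": TCP orientation; "ft_force": force on the tool from outside, world axes, zero at the start; "torque": the same for the moment, N m; "grip_width": opening from 0.0 (shut) to 1.0 (fully open).
Only numpy, scipy, OpenCV 4.12 (cv2) and the standard library are available. Lean on these libraries where they do the work, as an engineer would, in place of code of your own. Each camera call takes 0.05 s, during which the arm holds its last target. There are 200 camera calls.

TASK

First lock the jar rack by screwing its black knob down tight, until it stops. Then stand every square sample jar upright in a pocket of the rack, fully home, and screw each jar's cap down tight until it stops. Leave the round jars and everything else on the bench where they are.

Things in the scene. Friction and masses are not known exactly. Their poses are not given: they have to be found in the camera images.
- rack: Aluminium jar rack fixed on the bench: a plain slab 90 mm (its x) by 480 mm (its y) by 30 mm high, with three square pockets in its top and, near its +y end, a lock knob on a steel stud. Origin: centre of its underside; z up. It stands at a different place and yaw each time but never moves.
- knob_mid (a point): Fixed point on the axis of the rack's lock knob, 63 mm above the bench. The knob is a black knurled cylinder, 48 mm across and 36 mm high, on an upright right-hand thread. Screwed right down its underside is 45 mm and its top 81 mm above the bench; up to 5 mm higher when slack. The 12 mm stud shows above it, to 97 mm.
- knob (a joint): Turn of the lock knob in rad: grows when turned clockwise seen from above, sinking 1 mm per rad; 0 = slackest, 5.0 = tight, against a hard stop. Stays where it is left; friction 0.06 N m.
- pocket0 (a point): Centre of the floor of a pocket in the rack (5 mm above the bench). The pocket is 62 mm square, its sides along the rack's x and y, 25 mm deep, with a small chamfer. Pockets are 120 mm apart centre to centre; pocket2 is 120 mm from the knob's axis.
- pocket1 (a point): Centre of the floor of a pocket in the rack (5 mm above the bench). The pocket is 62 mm square, its sides along the rack's x and y, 25 mm deep, with a small chamfer. Pockets are 120 mm apart centre to centre; pocket2 is 120 mm from the knob's axis.
- pocket2 (a point): Centre of the floor of a pocket in the rack (5 mm above the bench). The pocket is 62 mm square, its sides along the rack's x and y, 25 mm deep, with a small chamfer. Pockets are 120 mm apart centre to centre; pocket2 is 120 mm from the knob's axis.
- jar_a_mid (a point): Square sample jar A (may be absent), white plastic, 0.2-0.4 kg, heavy at its foot, upright on the bench. Point: centre of its body, 40 mm above its underside; z up, x, y square to its sides. Body 56 mm square, 80 high; then a round neck 42 across; then a ribbed cap 50 across, 30 high, its underside 90 and top 120 mm above the jar's underside when tight, up to 5 more when slack. May be lifted by the cap.
- cap_a (a joint): Turn of jar A's cap relative to the jar, rad: grows clockwise seen from above, sinking 1 mm per rad; 0 = slackest (it never comes off), 5.0 = tight, at a hard stop. Stays where left; friction 0.05 N m. A jar standing free may turn along with its cap; a pocket keeps it from turning.
- jar_b_mid (a point): Square sample jar B (may be absent), white plastic, 0.2-0.4 kg, heavy at its foot, upright on the bench. Point: centre of its body, 40 mm above its underside; z up, x, y square to its sides. Body 56 mm square, 80 high; then a round neck 42 across; then a ribbed cap 50 across, 30 high, its underside 90 and top 120 mm above the jar's underside when tight, up to 5 more when slack. May be lifted by the cap.
- cap_b (a joint): Turn of jar B's cap relative to the jar, rad: grows clockwise seen from above, sinking 1 mm per rad; 0 = slackest (it never comes off), 5.0 = tight, at a hard stop. Stays where left; friction 0.05 N m. A jar standing free may turn along with its cap; a pocket keeps it from turning.
- jar_c_mid (a point): Square sample jar C (may be absent), white plastic, 0.2-0.4 kg, heavy at its foot, upright on the bench. Point: centre of its body, 40 mm above its underside; z up, x, y square to its sides. Body 56 mm square, 80 high; then a round neck 42 across; then a ribbed cap 50 across, 30 high, its underside 90 and top 120 mm above the jar's underside when tight, up to 5 more when slack. May be lifted by the cap.
- cap_c (a joint): Turn of jar C's cap relative to the jar, rad: grows clockwise seen from above, sinking 1 mm per rad; 0 = slackest (it never comes off), 5.0 = tight, at a hard stop. Stays where left; friction 0.05 N m. A jar standing free may turn along with its cap; a pocket keeps it from turning.
- round0: Bystander, to be left alone: round white jar, 66 mm across, 120 mm high. Origin: centre of its underside.
- round1: Bystander, to be left alone: round white jar, 66 mm across, 120 mm high. Origin: centre of its underside.
- round2: Bystander, to be left alone: round white jar, 66 mm across, 100 mm high. Origin: centre of its underside.
- tape: Bystander, to be left alone: roll of paper labels lying flat, 72 mm across, 24 mm high. Origin: centre of its underside.
- marker: Bystander, to be left alone: black marker pen lying flat, 130 mm long. Origin: centre of its underside.
- tray: Bystander, to be left alone: grey tray 70 by 160 by 30 mm. Origin: centre of its underside.
- boxed: Bystander, to be left alone: cardboard box 80 by 110 by 60 mm. Origin: centre of its underside.
Not all that is in view belongs to the job. Leave any green look-alike of the part that bears jar_a_mid alone.

How it is judged:
By the outcome, as a careful person would: the job done as asked, in the order asked, and still so for the second after the job is handed in, with the robot touching nothing.
Of jar_a, jar_b, jar_c only 2 to 3 are there at a start; the rules pass over those that are not, and their reading is None.
At some moment in a run one of jar_a, jar_b, jar_c may be knocked a few centimetres aside while the robot is not near it.
Once in a run the grip may slacken for a moment while it holds something.
It also fails if it takes over 210 s, if anything falls off the work surface, if the arm or the gripper's body presses on something with over 40 N, if the wrist force passes 120 N, or if a joint passes its speed limit or range.

## Working session

There is one attempt and no reset: what is moved stays moved. The work goes in short steps, Python scripts to look and compute and a tool call to move; the robot and the scene stay as the last step left them, time stands still between calls to the robot, and variables do not carry over. Pictures are saved under pics/ and viewed, on a budget of 14 in all, crops included, one or two more only if the job needs it, and the job is handed in when it is done.

Besides the shell and the picture viewer there is one more tool, called after ">>>" by a JSON object that holds its "fn" and its "kwargs", one argument or row to a line. servo_tool: Moves the arm, as the interface text tells. Its arguments: {"type":"object","properties":{"moves":{"type":"array","items":{"type":"object","properties":{"travel":{"type":"array","items":{"type":"number"}},"dr":{"type":"array","items":{"type":"number"}}}}},"claw":{"type":"number"},"squeeze":{"type":"number"}},"required":["moves"]}

```bash
ls; mkdir -p pics; python3 - <<'E'
from workcell import manip
import cv2
o=manip.get_obs(); print(o)
for n in("top","scene"):
    im=manip.camera(n); cv2.imwrite(f"pics/{n}0.png",im); c=manip.calibration(n); print(n,c)
E
```

```text
pics
{'clock': 0.0, 'joint_pos': array([ 1.21839807,  0.33287942, -0.06467925,  1.46098264,  0.02160297,
        1.34991287, -0.08846771]), 'joint_velocities': array([-0.00024288, -0.0004166 ,  0.00083352, -0.00159309, -0.00030705,
       -0.00057479,  0.00193442]), 'tau': array([-3.12853138e-05, -6.25450087e+01,  4.93052183e-02, -3.91589999e+01,
        1.62690767e-02,  1.01172557e-02, -6.07309062e-05]), 'position': array([ 0.20225914, -0.59094673,  0.23049145]), 'ee_rot': array([ 8.13598405e-01, -5.81426765e-01, -6.27390025e-04, -3.98789517e-04]), 'ft_force': array([0.18153651, 0.29523766, 0.02060228]), 'torque': array([ 0.02988306, -0.09076714,  0.00439208]), 'grip_width': 1.001403688890881}
top {'intrinsics': array([[521.68478541,   0.        , 309.07247499],
       [  0.        , 521.68478541, 240.60858951],
       [  0.        ,   0.        ,   1.        ]]), 'view': array([[-2.72406059e-02, -9.99434169e-01,  1.97304582e-02,
         3.72358893e-04],
       [-9.97476508e-01,  2.58820987e-02, -6.61115207e-02,
         5.67567102e-01],
       [ 6.55634471e-02, -2.14815865e-02, -9.97617149e-01,
         1.25676475e+00],
       [ 0.00000000e+00,  0.00000000e+00,  0.00000000e+00,
         1.00000000e+00]])}
scene {'intrinsics': array([[481.88578073,   0.        , 317.85221517],
       [  0.        , 481.88578073, 239.76135117],
       [  0.        ,   0.        ,   1.        ]]), 'view': array([[-0.65268634,  0.75761799,  0.00394114,  0.35876009],
       [ 0.48779222,  0.42420093, -0.76296286, -0.20986681],
       [-0.57970622, -0.49605298, -0.64643031,  1.69703503],
       [ 0.        ,  0.        ,  0.        ,  1.        ]])}
```

View pics/top0.png

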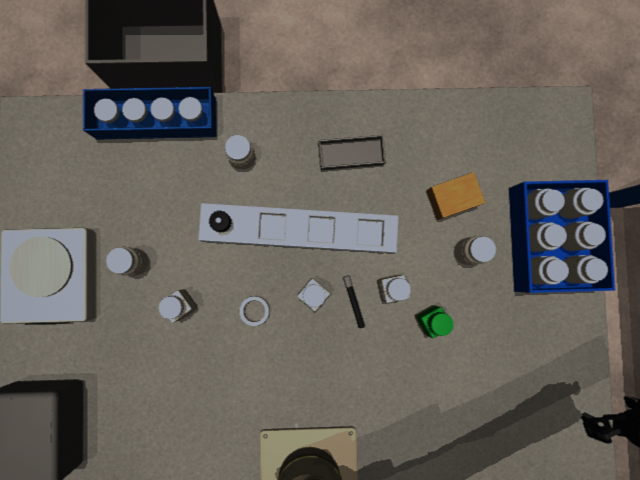

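View pics/scene0.png

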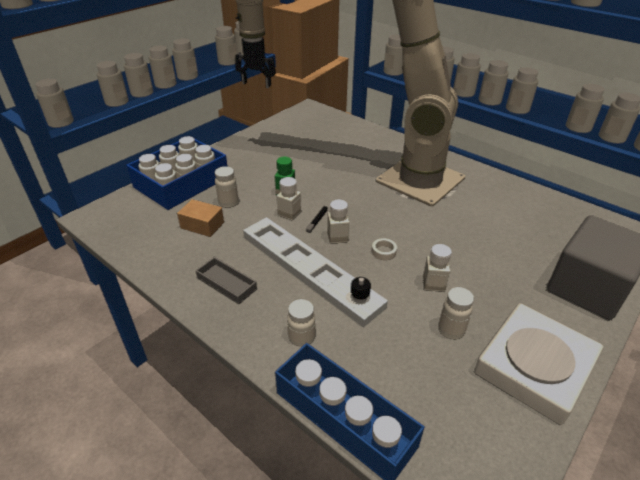

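The top view shows square jars at about (172,307), (314,294) and (396,289). The green look-alike is at (437,321), the round jars at (122,261), (238,148) and (480,250), and the knob at (220,221). I'll confirm these in an enlarged crop.

```bash
cat > h.py <<'E'
from workcell import manip
import numpy as np, cv2
from scipy.spatial.transform import Rotation as R
def back(cal,u,v,z):
    K,V=cal["intrinsics"],cal["view"]
    d=V[:3,:3].T@np.linalg.solve(K,[u,v,1]); c=-V[:3,:3].T@V[:3,3]
    return c+d*(z-c[2])/d[2]
def proj(cal,p):
    q=cal["intrinsics"]@(cal["view"]@np.r_[p,1])[:3]; return q[:2]/q[2]
def pose():
    o=manip.get_obs(); return o["position"],R.from_quat(o["ee_rot"]),o
def go(target,yaw):
    """remaining move to target with tool down, jaw x-axis at world yaw (mod pi): tool-frame mm, deg"""
    p,r,o=pose()
    best=None
    for k in (-1,0,1,2):
        y=yaw+k*np.pi
        M=R.from_matrix(np.c_[[np.cos(y),np.sin(y),0],[np.sin(y),-np.cos(y),0],[0,0,-1]])
        rv=(r.inv()*M).as_rotvec(degrees=True)
        if best is None or np.linalg.norm(rv)<np.linalg.norm(best): best=rv
    print("travel",np.round(r.inv().apply(target-p)*1000,1),"dr",np.round(best,2),"q7",round(o["joint_pos"][6],3),"t",round(o["clock"],2))
E
python3 - <<'E'
from h import *
im=cv2.imread("pics/top0.png")
a=im[195:265,195:405]; b=im[265:335,150:360]; 
c=im[265:335,290:500]
cv2.imwrite("pics/c1.png",cv2.resize(np.vstack([a,b,c]),None,fx=2.85,fy=2.85,interpolation=cv2.INTER_CUBIC))
E
```

```text
(no output)
```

View pics/c1.png

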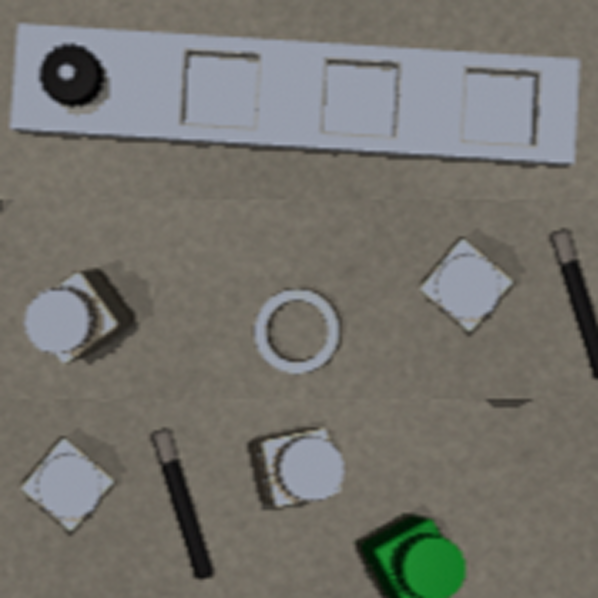

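```bash
python3 - <<'E'
from h import *
c=manip.calibration("top")
T={'a':(195,195,0),'b':(150,265,199.5),'c':(290,265,399)}
def P(t,u,v,z):
    x,y,o=T[t]; return back(c,(u+.5)/2.85-.5+x,(v-o+.5)/2.85-.5+y,z)
def ang(p,q): d=q-p; return np.degrees(np.arctan2(d[1],d[0]))
cs=[P('a',*k,.03) for k in((17,24),(579,59),(574,163),(11,130))]
print("rack",np.mean(cs,0),[ang(cs[1],cs[0])-90,ang(cs[2],cs[3])-90],[np.linalg.norm(cs[i]-cs[i-1]) for i in range(4)])
for q in(((184,51),(260,55),(258,127),(183,125)),((323,60),(400,65),(397,137),(322,133)),((466,69),(541,73),(537,146),(463,141))):
    print("pocket",np.mean([P('a',*k,.03) for k in q],0))
print("stud",P('a',66,72,.097),"knob",P('a',71,74,.083))
for t,u,v in(('b',60,320),('b',467,285),('c',311,467)): print("cap",P(t,u,v,.1225))
for n,t,k in(("A",'b',((85,272),(120,318),(67,360))),("B",'b',((462,238),(514,285),(471,332),(420,287))),("C",'c',((325,429),(265,440),(275,505),(340,490)))):
    q=[P(t,*x,.08) for x in k]; print(n,[ang(q[i],q[i+1])%90 for i in range(len(q)-1)],np.linalg.norm(np.diff(q,axis=0),axis=1))
print(manip.calibration("wrist"))
E
```

```text
rack [0.59884579 0.01014401 0.03      ] [np.float64(-5.004390973183234), np.float64(-4.85855203483456)] [np.float64(0.09048323071733075), np.float64(0.48045065077191634), np.float64(0.08924986945367637), np.float64(0.47891906795343997)]
pocket [0.60429421 0.07367086 0.03      ]
pocket [ 0.59337493 -0.04460519  0.03      ]
pocket [ 0.58302301 -0.16495676  0.03      ]
stud [0.61514242 0.19483664 0.097     ] knob [0.61494511 0.19294265 0.083     ]
cap [0.42125314 0.29797994 0.1225    ]
cap [ 0.43946883 -0.01914815  0.1225    ]
cap [ 0.44780766 -0.21049069  0.1225    ]
A [np.float64(36.26534925527358), np.float64(37.06876621108722)] [0.04678778 0.05370119]
B [np.float64(46.39933205109031), np.float64(45.72094375311917), np.float64(47.15594386597423)] [0.05683204 0.05151348 0.05500245]
C [np.float64(8.74494400428135), np.float64(6.709369290867784), np.float64(11.24263055222788)] [0.04999502 0.05323813 0.05454503]
{'intrinsics': array([[341.16729936,   0.        , 323.50059791],
       [  0.        , 341.16729936, 238.89252355],
       [  0.        ,   0.        ,   1.        ]]), 'view': array([[ 0.3231995 , -0.94632906, -0.00184217, -0.62530407],
       [-0.91336921, -0.31245084,  0.26101948, -0.03291102],
       [-0.24758591, -0.08267878, -0.96533178,  0.37825782],
       [ 0.        ,  0.        ,  0.        ,  1.        ]])}
```

```bash
python3 - <<'E'
from h import *
go(np.array([.615,.194,.23]),np.radians(-71))
E
```

```text
travel [-609.  -644.7    1.4] dr [ 0.    0.07 -0.1 ] q7 -0.089 t 0.1
```

>>> {"fn": "servo_tool", "kwargs": {
  "moves": [
    {"travel": [-40.6,-43,0]},
    {"travel": [-40.6,-43,0]},
    {"travel": [-40.6,-43,0]},
    {"travel": [-40.6,-43,0]},
    {"travel": [-40.6,-43,0]},
    {"travel": [-40.6,-43,0]},
    {"travel": [-40.6,-43,0]},
    {"travel": [-40.6,-43,0]},
    {"travel": [-40.6,-43,0]},
    {"travel": [-40.6,-43,0]},
    {"travel": [-40.6,-43,0]},
    {"travel": [-40.6,-43,0]}
  ]
}}

```text
$.moves[0]: bad value
```

>>> {"fn": "servo_tool", "kwargs": {
  "moves": [
    {"travel": [-40.6,-43,0]},
    {"travel": [-40.6,-43,0]},
    {"travel": [-40.6,-43,0]},
    {"dr": [0,0,-10.7]},
    {"dr": [0,0,-10.7]},
    {"dr": [0,0,-10.7]},
    {"dr": [0,0,-10.7]},
    {"dr": [0,0,-10.7]},
    {"dr": [0,0,-10.7]},
    {"dr": [0,0,-10.7]},
    {"dr": [0,0,-10.7]}
  ]
}}

```text
$.moves[0]: bad value
```

```bash
python3 - <<'E'
from h import *
go(np.array([.615,.194,.23]),np.radians(17.5))
cal=manip.calibration("wrist"); cv2.imwrite("pics/w1.png",manip.camera("wrist"))
print(proj(cal,[.615,.194,.097]),proj(cal,[.615,.194,.083]))
E
```

```text
travel [-609.  -644.7    1.4] dr [-5.00e-02  6.00e-02 -8.86e+01] q7 -0.089 t 0.1
[-1466.58910719 -1608.76471203] [-1280.182453   -1426.03603279]
```

View pics/w1.png

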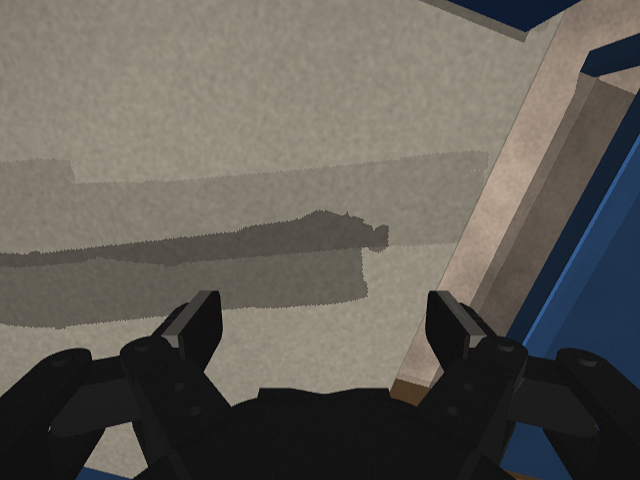

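The moves were refused because each row needs both keys, so this picture only shows empty bench and the open fingers.

>>> {"fn": "servo_tool", "kwargs": {
  "moves": [
    {"travel": [-40.6,-43,0],"dr": [0,0,0]},
    {"travel": [-40.6,-43,0],"dr": [0,0,0]},
    {"travel": [-40.6,-43,0],"dr": [0,0,0]},
    {"travel": [-40.6,-43,0],"dr": [0,0,0]},
    {"travel": [-40.6,-43,0],"dr": [0,0,0]},
    {"travel": [-40.6,-43,0],"dr": [0,0,0]},
    {"travel": [-40.6,-43,0],"dr": [0,0,0]},
    {"travel": [-40.6,-43,0],"dr": [0,0,0]},
    {"travel": [-40.6,-43,0],"dr": [0,0,0]},
    {"travel": [-40.6,-43,0],"dr": [0,0,0]},
    {"travel": [-40.6,-43,0],"dr": [0,0,0]},
    {"travel": [-40.6,-43,0],"dr": [0,0,0]}
  ]
}}

```text
clock: 1.65
position: [0.5334, 0.0382, 0.2314]
ee_rot: [0.813, -0.582, 0.0, 0.0]
ft_force: [0.2, -1.0, -0.0]
grip_width: 1.0
```

>>> {"fn": "servo_tool", "kwargs": {
  "moves": [
    {"travel": [-40.6,-43,0],"dr": [0,0,0]},
    {"travel": [-40.6,-43,0],"dr": [0,0,0]},
    {"travel": [-40.6,-43,0],"dr": [0,0,0]},
    {"travel": [0,0,0],"dr": [0,0,-10.7]},
    {"travel": [0,0,0],"dr": [0,0,-10.7]},
    {"travel": [0,0,0],"dr": [0,0,-10.7]},
    {"travel": [0,0,0],"dr": [0,0,-10.7]},
    {"travel": [0,0,0],"dr": [0,0,-10.7]},
    {"travel": [0,0,0],"dr": [0,0,-10.7]},
    {"travel": [0,0,0],"dr": [0,0,-10.7]},
    {"travel": [0,0,0],"dr": [0,0,-10.7]}
  ]
}}

```text
clock: 3.02
position: [0.6154, 0.1935, 0.231]
ee_rot: [0.992, 0.129, -0.0, 0.0]
ft_force: [0.2, -0.8, -0.6]
grip_width: 1.0
```

```bash
python3 - <<'E'
from h import *
go(np.array([.615,.194,.23]),np.radians(17.5)); print(pose()[0])
cal=manip.calibration("wrist"); cv2.imwrite("pics/w2.png",manip.camera("wrist"))
print(proj(cal,[.615,.194,.097]),proj(cal,[.615,.194,.083]))
E
```

```text
travel [-0.3 -0.6  1. ] dr [ 0.01  0.03 -2.67] q7 -0.41 t 3.02
[0.6153909  0.19351102 0.23096686]
[322.54779787 226.98507979] [322.59259465 223.32482844]
```

View pics/w2.png

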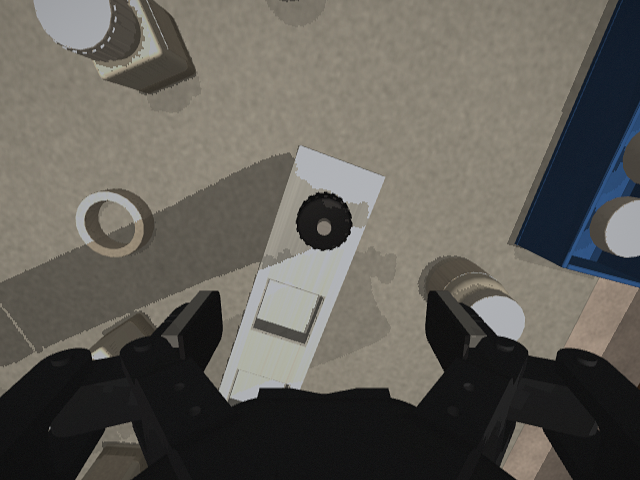

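The stud top is at (324,228) against a predicted (322.5,227), so the knob fix is good. I'll descend while unwinding the wrist.

>>> {"fn": "servo_tool", "kwargs": {
  "moves": [
    {"travel": [0,0,18.4],"dr": [0,0,-10.7]},
    {"travel": [0,0,18.4],"dr": [0,0,-10.7]},
    {"travel": [0,0,18.4],"dr": [0,0,-10.7]},
    {"travel": [0,0,18.4],"dr": [0,0,-10.7]},
    {"travel": [0,0,18.4],"dr": [0,0,-10.7]},
    {"travel": [0,0,18.4],"dr": [0,0,-10.7]},
    {"travel": [0,0,18.4],"dr": [0,0,-10.7]},
    {"travel": [0,0,18.4],"dr": [0,0,-10.7]},
    {"travel": [0,0,18.4],"dr": [0,0,-10.7]},
    {"travel": [0,0,18.4],"dr": [0,0,-10.7]},
    {"travel": [0,0,0],"dr": [0,0,0]}
  ]
}}

```text
clock: 4.45
position: [0.6146, 0.1931, 0.0456]
ee_rot: [0.49, 0.872, -0.001, -0.001]
ft_force: [-0.4, 0.1, 0.3]
grip_width: 0.998
```

```bash
python3 - <<'E'
from h import *
go(np.array([.615,.194,.047]),np.radians(17.5)); p,r,o=pose();print(p,o["joint_pos"],o["ft_force"],o["torque"])
E
```

```text
travel [ 0.6  0.8 -1.4] dr [ -0.1   -0.16 -76.22] q7 1.221 t 4.45
[0.61461734 0.19310786 0.04558328] [ 0.41624926  0.89686078 -1.19767284  1.54735701  0.85467788  1.29957766
  1.22088748] [-0.39920317  0.09319693  0.29249802] [-0.0051987   0.00777416 -0.04599774]
```

>>> {"fn": "servo_tool", "kwargs": {
  "moves": [
    {"travel": [0,0,0],"dr": [0,0,0]},
    {"travel": [0,0,0],"dr": [0,0,0]},
    {"travel": [0,0,0],"dr": [0,0,0]},
    {"travel": [0,0,0],"dr": [0,0,0]},
    {"travel": [0,0,0],"dr": [0,0,0]},
    {"travel": [0,0,0],"dr": [0,0,0]}
  ],
  "claw": 1,
  "squeeze": 50
}}

```text
clock: 5.2
position: [0.6156, 0.1943, 0.0486]
ee_rot: [0.489, 0.872, 0.0, 0.0]
ft_force: [-2.1, -0.4, 6.3]
grip_width: 0.55
```

>>> {"fn": "servo_tool", "kwargs": {
  "moves": [
    {"travel": [0,0,0.2],"dr": [0,0,10]},
    {"travel": [0,0,0.2],"dr": [0,0,10]},
    {"travel": [0,0,0.2],"dr": [0,0,10]},
    {"travel": [0,0,0.2],"dr": [0,0,10]},
    {"travel": [0,0,0.2],"dr": [0,0,10]},
    {"travel": [0,0,0.2],"dr": [0,0,10]},
    {"travel": [0,0,0],"dr": [0,0,0]}
  ]
}}

```text
clock: 6.08
position: [0.6156, 0.1941, 0.0475]
ee_rot: [0.86, 0.51, 0.001, 0.001]
ft_force: [-3.1, -1.6, 7.4]
grip_width: 0.55
```

```bash
cat > st.py <<'E'
from h import *
p,r,o=pose(); x=r.as_matrix()[:,0]
print("p",np.round(p,4),"yaw",round(np.degrees(np.arctan2(x[1],x[0])),1),"tilt",np.round(r.as_matrix()[:2,2],3),"q",np.round(o["joint_pos"],2),"f",np.round(o["ft_force"],1),"m",np.round(o["torque"],2),"w",round(o["grip_width"],3),"t",round(o["clock"],2))
E
python3 st.py
```

```text
p [0.6156 0.1941 0.0475] yaw 61.3 tilt [ 0.001 -0.   ] q [ 0.34  0.79 -1.04  1.55  0.71  1.22  0.25] f [-3.1 -1.6  7.4] m [-0.18  0.72 -0.12] w 0.55 t 6.08
```

>>> {"fn": "servo_tool", "kwargs": {
  "moves": [
    {"travel": [0,0,0.2],"dr": [0,0,10]},
    {"travel": [0,0,0.2],"dr": [0,0,10]},
    {"travel": [0,0,0.2],"dr": [0,0,10]},
    {"travel": [0,0,0.2],"dr": [0,0,10]},
    {"travel": [0,0,0.2],"dr": [0,0,10]},
    {"travel": [0,0,0.2],"dr": [0,0,10]},
    {"travel": [0,0,0.2],"dr": [0,0,10]},
    {"travel": [0,0,0.2],"dr": [0,0,10]},
    {"travel": [0,0,0.2],"dr": [0,0,10]},
    {"travel": [0,0,0],"dr": [0,0,0]}
  ]
}}

```text
clock: 7.32
position: [0.6153, 0.194, 0.0459]
ee_rot: [0.969, -0.248, 0.0, 0.0]
ft_force: [-5.3, -2.1, 10.8]
grip_width: 0.552
```

```bash
python3 st.py
```

```text
p [0.6153 0.194  0.0459] yaw -28.7 tilt [ 0.001 -0.001] q [ 0.17  0.66 -0.75  1.56  0.48  1.12 -1.19] f [-5.3 -2.1 10.8] m [-0.47  1.27 -0.07] w 0.552 t 7.33
```

>>> {"fn": "servo_tool", "kwargs": {
  "moves": [
    {"travel": [0,0,0.1],"dr": [0,0,10]},
    {"travel": [0,0,0.1],"dr": [0,0,10]},
    {"travel": [0,0,0.1],"dr": [0,0,10]},
    {"travel": [0,0,0.1],"dr": [0,0,10]},
    {"travel": [0,0,0.1],"dr": [0,0,10]},
    {"travel": [0,0,0.1],"dr": [0,0,10]},
    {"travel": [0,0,0.1],"dr": [0,0,10]},
    {"travel": [0,0,0],"dr": [0,0,0]}
  ]
}}

```text
clock: 8.32
position: [0.6162, 0.1941, 0.0448]
ee_rot: [-0.654, 0.757, -0.001, 0.001]
ft_force: [-0.1, -1.2, 7.2]
grip_width: 0.55
```

```bash
python3 st.py
```

```text
p [0.6162 0.1941 0.0448] yaw -98.4 tilt [ 0.003 -0.   ] q [ 0.01  0.59 -0.52  1.57  0.32  1.07 -2.31] f [-0.1 -1.2  7.2] m [-0.3  -0.17  1.28] w 0.55 t 8.32
```

Turning has met the hard stop: z moment jumped to 1.28 N·m after 3.8 rad and the knob sank 3.8 mm. I'll release it and go to hover over jar A.

>>> {"fn": "servo_tool", "kwargs": {
  "moves": [
    {"travel": [0,0,0],"dr": [0,0,0]},
    {"travel": [0,0,0],"dr": [0,0,0]},
    {"travel": [0,0,0],"dr": [0,0,0]},
    {"travel": [0,0,0],"dr": [0,0,0]},
    {"travel": [0,0,-40],"dr": [0,0,0]},
    {"travel": [0,0,-50],"dr": [0,0,-10.7]},
    {"travel": [0,0,-50],"dr": [0,0,-10.7]},
    {"travel": [0,0,-50],"dr": [0,0,-10.7]},
    {"travel": [0,0,0],"dr": [0,0,-10.7]},
    {"travel": [0,0,0],"dr": [0,0,-10.7]},
    {"travel": [0,0,0],"dr": [0,0,-10.7]},
    {"travel": [0,0,0],"dr": [0,0,-10.7]}
  ],
  "claw": 0
}}

```text
clock: 9.82
position: [0.6154, 0.1937, 0.2335]
ee_rot: [0.98, -0.201, -0.0, 0.0]
ft_force: [0.5, -0.1, -0.7]
grip_width: 1.003
```

>>> {"fn": "servo_tool", "kwargs": {
  "moves": [
    {"travel": [0,0,0],"dr": [0,0,-10.7]},
    {"travel": [0,0,0],"dr": [0,0,-10.7]},
    {"travel": [0,0,0],"dr": [0,0,-10.7]},
    {"travel": [0,0,0],"dr": [0,0,-10.7]},
    {"travel": [0,0,0],"dr": [0,0,-10.7]},
    {"travel": [0,0,0],"dr": [0,0,-10.7]},
    {"travel": [0,0,0],"dr": [0,0,-10.7]},
    {"travel": [0,0,0],"dr": [0,0,-10.7]},
    {"travel": [0,0,0],"dr": [0,0,-10.7]},
    {"travel": [0,0,0],"dr": [0,0,-10.7]},
    {"travel": [0,0,0],"dr": [0,0,-10.7]},
    {"travel": [0,0,0],"dr": [0,0,-10.7]}
  ]
}}

```text
clock: 11.32
position: [0.6155, 0.1936, 0.2335]
ee_rot: [0.608, 0.794, -0.0, 0.0]
ft_force: [-0.9, -1.4, -0.3]
grip_width: 1.002
```

>>> {"fn": "servo_tool", "kwargs": {
  "moves": [
    {"travel": [0,0,0],"dr": [0,0,-10.7]},
    {"travel": [0,0,0],"dr": [0,0,-10.7]},
    {"travel": [39.8,-19,0],"dr": [0,0,0]},
    {"travel": [39.8,-19,0],"dr": [0,0,0]},
    {"travel": [39.8,-19,0],"dr": [0,0,0]},
    {"travel": [39.8,-19,0],"dr": [0,0,0]},
    {"travel": [39.8,-19,0],"dr": [0,0,0]},
    {"travel": [0,0,0],"dr": [0,0,0]}
  ]
}}

```text
clock: 12.32
position: [0.4185, 0.3001, 0.2341]
ee_rot: [0.45, 0.893, -0.0, 0.001]
ft_force: [0.4, -0.1, 1.2]
grip_width: 1.002
```

```bash
python3 st.py; python3 - <<'E'
from h import *
cal=manip.calibration("wrist"); im=manip.camera("wrist"); np.savez("w3.npz",**cal); u=proj(cal,[.4213,.298,.1225]); print(u)
x,y=int(u[0])-130,max(0,int(u[1])-100)
print(x,y); 
w=cv2.resize(im[y:y+200,x:x+260],None,fx=2.6,fy=2.6,interpolation=cv2.INTER_CUBIC)
cv2.imwrite("pics/w3.png",w); cv2.imwrite("w3full.png",im)
cv2.imwrite("top1.png",manip.camera("top"))
E
```

```text
p [0.4185 0.3001 0.2341] yaw 126.5 tilt [ 0.002 -0.001] q [ 0.47  0.41 -1.43  1.7   0.41  1.4   1.18] f [ 0.4 -0.1  1.2] m [-0.05  0.01 -0.07] w 1.002 t 12.32
[321.0406796  236.55269057]
191 136
```

View pics/w3.png

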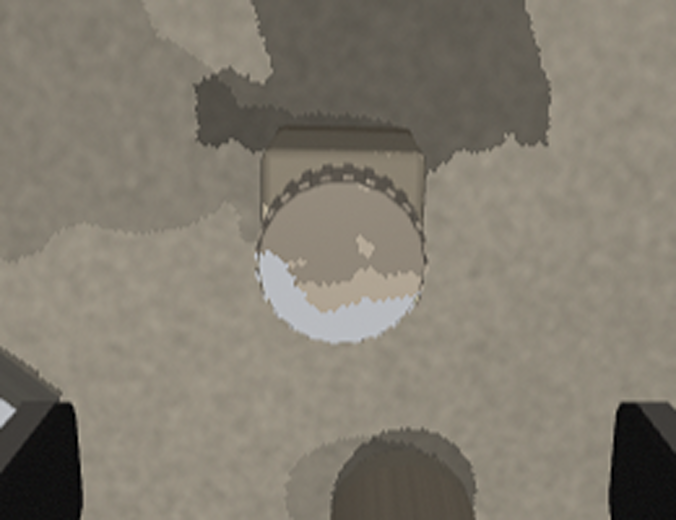

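```bash
python3 - <<'E'
from h import *
c=dict(np.load("w3.npz")); f=lambda u,v,z:back(c,(u+.5)/2.6-.5+191,(v+.5)/2.6-.5+136,z)
a,b=f(262,150,.08),f(425,152,.08); d=b-a; print(np.degrees(np.arctan2(d[1],d[0]))%90,np.linalg.norm(d))
a,b=f(278,128,.0),f(412,130,.0); d=b-a; print(np.degrees(np.arctan2(d[1],d[0]))%90,np.linalg.norm(d))
print([f(342.5,262.5,z) for z in(.12,.125)])
im=cv2.imread("top1.png"); i0=cv2.imread("pics/top0.png")
d=cv2.absdiff(im,i0).max(2)
for n,(u,v) in dict(B=(314,294),C=(396,289)).items(): print(n,d[v-20:v+20,u-20:u+20].mean())
E
```

```text
35.77016006335977 0.05441828538217872
35.62107081864414 0.05646109282506305
[array([0.42127334, 0.29928587, 0.12      ]), array([0.4201924, 0.2985183, 0.125    ])]
B 7.698125
C 7.0725
```

>>> {"fn": "servo_tool", "kwargs": {
  "moves": [
    {"travel": [-2.3,1,24],"dr": [0,0,0]},
    {"travel": [0,0,24],"dr": [0,0,0]},
    {"travel": [0,0,24],"dr": [0,0,0]},
    {"travel": [0,0,24],"dr": [0,0,0]},
    {"travel": [0,0,24],"dr": [0,0,0]},
    {"travel": [0,0,24],"dr": [0,0,0]},
    {"travel": [0,0,0],"dr": [0,0,0]}
  ]
}}

```text
clock: 13.3
position: [0.4235, 0.2957, 0.0881]
ee_rot: [0.453, 0.891, -0.001, -0.001]
ft_force: [0.5, -0.3, 1.2]
grip_width: 1.0
```

>>> {"fn": "servo_tool", "kwargs": {
  "moves": [
    {"travel": [0,0,0],"dr": [0,0,0]},
    {"travel": [0,0,0],"dr": [0,0,0]},
    {"travel": [0,0,0],"dr": [0,0,0]},
    {"travel": [0,0,0],"dr": [0,0,0]},
    {"travel": [0,0,0],"dr": [0,0,0]}
  ],
  "claw": 1,
  "squeeze": 60
}}

```text
clock: 13.92
position: [0.4237, 0.2978, 0.0906]
ee_rot: [0.452, 0.892, 0.001, 0.0]
ft_force: [-0.7, 1.9, 5.9]
grip_width: 0.571
```

```bash
python3 st.py
```

```text
p [0.4237 0.2978 0.0906] yaw 126.2 tilt [0.001 0.001] q [ 0.33  0.55 -1.26  1.86  0.58  1.16  1.07] f [-0.7  1.9  5.9] m [ 0.39  0.35 -0.01] w 0.571 t 13.93
```

>>> {"fn": "servo_tool", "kwargs": {
  "moves": [
    {"travel": [0,0,-20],"dr": [0,0,0]},
    {"travel": [0,0,-30],"dr": [0,0,0]},
    {"travel": [0,0,-40],"dr": [0,0,0]},
    {"travel": [0,0,-30],"dr": [0,0,0]},
    {"travel": [0,0,0],"dr": [0,0,-8.2]},
    {"travel": [0,0,0],"dr": [0,0,-8.2]},
    {"travel": [0,0,0],"dr": [0,0,-8.2]},
    {"travel": [0,0,0],"dr": [0,0,-8.2]},
    {"travel": [0,0,0],"dr": [0,0,-8.2]},
    {"travel": [0,0,0],"dr": [0,0,-8.2]},
    {"travel": [0,0,0],"dr": [0,0,0]}
  ]
}}

```text
clock: 15.3
position: [0.4234, 0.2966, 0.2102]
ee_rot: [0.041, 0.999, -0.0, 0.0]
ft_force: [-0.5, 0.0, -2.6]
grip_width: 0.572
```

```bash
python3 st.py; python3 - <<'E'
from h import *
go(np.array([.6047,.0741,.21]),np.radians(175.7))
E
```

```text
p [0.4234 0.2966 0.2102] yaw 175.3 tilt [ 0.    -0.001] q [ 0.47  0.47 -1.44  1.72  0.47  1.38  2.  ] f [-0.5  0.  -2.6] m [-0.01  0.01  0.01] w 0.572 t 15.3
travel [-198.8 -207.1    0.4] dr [-0.04  0.02 -0.36] q7 2.0 t 15.3
```

>>> {"fn": "servo_tool", "kwargs": {
  "moves": [
    {"travel": [-20,-20,0],"dr": [0,0,0]},
    {"travel": [-30,-32,0],"dr": [0,0,0]},
    {"travel": [-34,-35,0],"dr": [0,0,0]},
    {"travel": [-34,-35,0],"dr": [0,0,0]},
    {"travel": [-34,-35,0],"dr": [0,0,0]},
    {"travel": [-28,-30,0],"dr": [0,0,0]},
    {"travel": [-18.8,-20,0],"dr": [0,0,-0.3]},
    {"travel": [0,0,0],"dr": [0,0,0]},
    {"travel": [0,0,0],"dr": [0,0,0]},
    {"travel": [0,0,0],"dr": [0,0,0]}
  ]
}}

```text
clock: 16.55
position: [0.6044, 0.0756, 0.21]
ee_rot: [0.037, 0.999, -0.0, 0.0]
ft_force: [-0.8, 0.2, -3.7]
grip_width: 0.571
```

```bash
python3 st.py; cat > snap.py <<'E'
import sys
from h import *
n=sys.argv[1]; cal=manip.calibration("wrist"); im=manip.camera("wrist"); np.savez(n+".npz",**cal); cv2.imwrite(f"pics/{n}.png",im)
E
python3 snap.py w4
```

```text
p [0.6044 0.0756 0.21  ] yaw 175.7 tilt [ 0. -0.] q [ 0.69  0.66 -1.31  1.49  0.64  1.48  2.45] f [-0.8  0.2 -3.7] m [ 0.01  0.04 -0.02] w 0.571 t 16.55
```

View pics/w4.png

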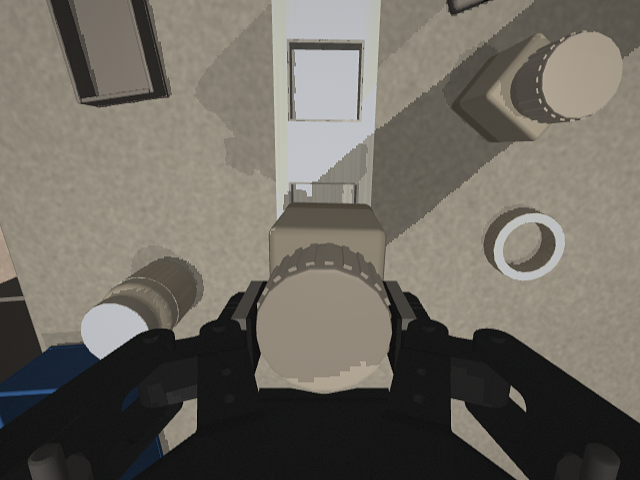

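The jar is held square: its front foot edge runs (289,205)-(369,205). Pocket1's rim corners are (288,41), (365,39), (364,121), (289,122), and pocket2's far edge is at v=183.

```bash
python3 - <<'E'
from h import *
c=dict(np.load("w4.npz"))
q=[back(c,*k,.03) for k in((288,41),(365,39),(364,121),(289,122))]
m=np.mean(q,0); ang=lambda d:np.degrees(np.arctan2(d[1],d[0]))
print("p1",m,[np.linalg.norm(q[i]-q[i-1]).round(4) for i in range(4)], ang(q[1]-q[0])%90,ang(q[2]-q[3])%90)
print("p2 ->",m[:2]+.12*np.array([.0872,.9962]))
a,b=back(c,290,183,.03),back(c,357,183,.03); print("p2 far edge",(a+b)/2, "->",((a+b)/2)[:2]+.031*np.array([.0872,.9962]))
p=pose()[0]
for z in(.118,.122):
  a,b=back(c,289,205,z),back(c,369,205,z); print("jar foot",z,(a+b)/2,np.linalg.norm(b-a),ang(b-a)%90, (a+b)/2-p, ((a+b)/2)[:2]+.028*np.array([.075,.997]))
print(back(c,324,330,p[2]+.033)-p)
E
```

```text
p1 [ 0.59379662 -0.04487212  0.03      ] [np.float64(0.0649), np.float64(0.065), np.float64(0.0655), np.float64(0.0671)] 87.00992556101932 86.40778052756397
p2 -> [0.60426062 0.07467188]
p2 far edge [0.60293691 0.04184817 0.03      ] -> [0.60564011 0.07273037]
jar foot 0.118 [0.59955743 0.04815033 0.118     ] 0.05534932226365981 85.68972273827748 [-0.00495145 -0.02732756 -0.09191544] [0.60165743 0.07606633]
jar foot 0.122 [0.59957008 0.047477   0.122     ] 0.0544029525705905 85.68972273827748 [-0.0049388  -0.02800089 -0.08791544] [0.60167008 0.075393  ]
[ 0.00042106 -0.00357328  0.033     ]
```

>>> {"fn": "servo_tool", "kwargs": {
  "moves": [
    {"travel": [-2.4,-1.2,0],"dr": [0,0,0.6]},
    {"travel": [0,0,20],"dr": [0,0,0]},
    {"travel": [0,0,25],"dr": [0,0,0]},
    {"travel": [0,0,20],"dr": [0,0,0]},
    {"travel": [0,0,15],"dr": [0,0,0]},
    {"travel": [0,0,0],"dr": [0,0,0]},
    {"travel": [0,0,0],"dr": [0,0,0]},
    {"travel": [0,0,0],"dr": [0,0,0]}
  ]
}}

```text
clock: 17.6
position: [0.6077, 0.0735, 0.1304]
ee_rot: [0.043, 0.999, 0.0, 0.001]
ft_force: [1.0, -0.5, -3.6]
grip_width: 0.568
```

```bash
python3 st.py; python3 snap.py w5
```

```text
p [0.6077 0.0735 0.1304] yaw 175.1 tilt [0.001 0.   ] q [ 0.67  0.73 -1.25  1.58  0.7   1.35  2.4 ] f [ 1.  -0.5 -3.6] m [-0.03 -0.04 -0.02] w 0.568 t 17.6
```

View pics/w5.png

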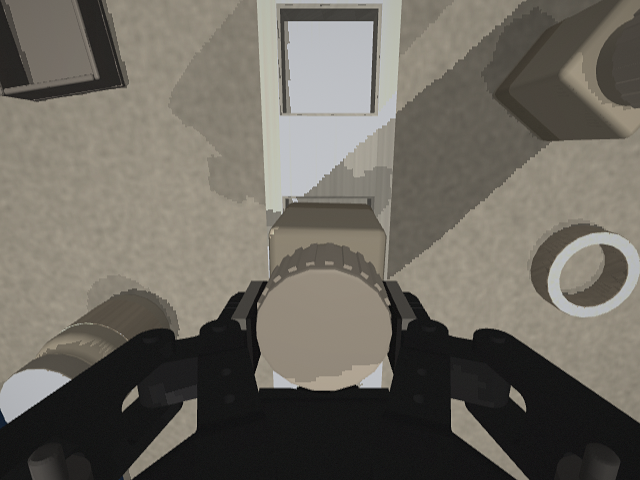

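```bash
python3 - <<'E'
from h import *
c=dict(np.load("w5.npz")); p,r,o=pose()
for n,u,v,z in(("edge",329,198,.03),("edgeL",284,198,.03),("edgeR",374,198,.03),("foot",329.5,204.5,.04),("footL",290,204.5,.04),("footR",369,204.5,.04)):
  print(n,np.round(r.inv().apply(back(c,u,v,z)-p)*1000,1))
E
```

```text
edge [  2.9 -31.2 100.3]
edgeL [-29.2 -31.2 100.4]
edgeR [ 35.  -31.2 100.3]
foot [  3.1 -28.2  90.3]
footL [-24.1 -28.2  90.4]
footR [ 30.2 -28.2  90.3]
```

Aligned: the foot has about 3 mm of gap to the pocket edge in y and is centred in x. I'll lower it.

>>> {"fn": "servo_tool", "kwargs": {
  "moves": [
    {"travel": [0,0,6],"dr": [0,0,0]},
    {"travel": [0,0,6],"dr": [0,0,0]},
    {"travel": [0,0,6],"dr": [0,0,0]},
    {"travel": [0,0,4],"dr": [0,0,0]},
    {"travel": [0,0,0],"dr": [0,0,0]}
  ]
}}

```text
clock: 18.27
position: [0.6071, 0.0733, 0.1072]
ee_rot: [0.043, 0.999, -0.0, -0.0]
ft_force: [-0.8, 0.1, -3.7]
grip_width: 0.57
```

>>> {"fn": "servo_tool", "kwargs": {
  "moves": [
    {"travel": [0,0,4],"dr": [0,0,0]},
    {"travel": [0,0,3],"dr": [0,0,0]},
    {"travel": [0,0,3],"dr": [0,0,0]},
    {"travel": [0,0,0],"dr": [0,0,0]}
  ]
}}

```text
clock: 18.77
position: [0.6072, 0.0733, 0.0974]
ee_rot: [0.043, 0.999, -0.0, -0.0]
ft_force: [0.2, 0.2, -3.8]
grip_width: 0.568
```

```bash
python3 st.py
```

```text
p [0.6072 0.0733 0.0974] yaw 175.1 tilt [-0. -0.] q [ 0.66  0.76 -1.22  1.61  0.73  1.3   2.38] f [ 0.2  0.2 -3.8] m [ 0.16 -0.02  0.  ] w 0.568 t 18.77
```

>>> {"fn": "servo_tool", "kwargs": {
  "moves": [
    {"travel": [0,0,2],"dr": [0,0,0]},
    {"travel": [0,0,1.5],"dr": [0,0,0]},
    {"travel": [0,0,0],"dr": [0,0,0]}
  ]
}}

```text
clock: 19.15
position: [0.6077, 0.0737, 0.0956]
ee_rot: [0.043, 0.999, -0.0, 0.001]
ft_force: [-4.6, -1.3, 9.1]
grip_width: 0.571
```

>>> {"fn": "servo_tool", "kwargs": {
  "moves": [
    {"travel": [0,0,0.2],"dr": [0,0,10]},
    {"travel": [0,0,0.2],"dr": [0,0,10]},
    {"travel": [0,0,0.2],"dr": [0,0,10]},
    {"travel": [0,0,0.2],"dr": [0,0,10]},
    {"travel": [0,0,0.2],"dr": [0,0,10]},
    {"travel": [0,0,0.2],"dr": [0,0,10]},
    {"travel": [0,0,0],"dr": [0,0,0]}
  ]
}}

```text
clock: 20.02
position: [0.6081, 0.0733, 0.0943]
ee_rot: [0.538, 0.843, 0.0, 0.001]
ft_force: [-1.9, -0.4, 6.5]
grip_width: 0.576
```

```bash
python3 st.py
```

```text
p [0.6081 0.0733 0.0943] yaw 114.9 tilt [ 0.002 -0.001] q [ 0.56  0.64 -1.03  1.61  0.58  1.22  1.42] f [-1.9 -0.4  6.5] m [-0.44  0.15 -0.06] w 0.576 t 20.02
```

>>> {"fn": "servo_tool", "kwargs": {
  "moves": [
    {"travel": [0,0,0.2],"dr": [0,0,10]},
    {"travel": [0,0,0.2],"dr": [0,0,10]},
    {"travel": [0,0,0.2],"dr": [0,0,10]},
    {"travel": [0,0,0.2],"dr": [0,0,10]},
    {"travel": [0,0,0.2],"dr": [0,0,10]},
    {"travel": [0,0,0.2],"dr": [0,0,10]},
    {"travel": [0,0,0.2],"dr": [0,0,10]},
    {"travel": [0,0,0.2],"dr": [0,0,10]},
    {"travel": [0,0,0.2],"dr": [0,0,10]},
    {"travel": [0,0,0],"dr": [0,0,0]}
  ]
}}

```text
clock: 21.28
position: [0.6062, 0.0725, 0.0921]
ee_rot: [0.976, 0.216, -0.001, 0.001]
ft_force: [-11.2, -4.1, 12.5]
grip_width: 0.565
```

```bash
python3 st.py
```

```text
p [0.6062 0.0725 0.0921] yaw 24.9 tilt [-0.002 -0.003] q [ 0.37  0.52 -0.73  1.63  0.37  1.14 -0.02] f [-11.2  -4.1  12.5] m [-1.24  2.77 -0.02] w 0.565 t 21.27
```

>>> {"fn": "servo_tool", "kwargs": {
  "moves": [
    {"travel": [-1.5,0,0],"dr": [0,0,10]},
    {"travel": [0,0,0.1],"dr": [0,0,10]},
    {"travel": [0,0,0.1],"dr": [0,0,10]},
    {"travel": [0,0,0.1],"dr": [0,0,10]},
    {"travel": [0,0,0.1],"dr": [0,0,10]},
    {"travel": [0,0,0.2],"dr": [0,0,10]},
    {"travel": [0,0,0.2],"dr": [0,0,10]},
    {"travel": [0,0,0],"dr": [0,0,0]}
  ]
}}

```text
clock: 22.28
position: [0.6052, 0.0736, 0.0913]
ee_rot: [0.924, -0.383, -0.0, 0.0]
ft_force: [-5.5, -0.0, 8.9]
grip_width: 0.573
```

```bash
python3 st.py
```

```text
p [0.6052 0.0736 0.0913] yaw -45.0 tilt [-0.001  0.   ] q [ 0.2   0.46 -0.51  1.64  0.24  1.11 -1.15] f [-5.5 -0.   8.9] m [ 0.35  1.77 -0.01] w 0.573 t 22.27
```

>>> {"fn": "servo_tool", "kwargs": {
  "moves": [
    {"travel": [0,0,0.2],"dr": [0,0,10]},
    {"travel": [0,0,0.2],"dr": [0,0,10]},
    {"travel": [0,0,0.2],"dr": [0,0,10]},
    {"travel": [0,0,0.1],"dr": [0,0,10]},
    {"travel": [0,0,0.1],"dr": [0,0,10]},
    {"travel": [0,0,0.1],"dr": [0,0,10]},
    {"travel": [0,0,0.1],"dr": [0,0,10]},
    {"travel": [0,0,0],"dr": [0,0,0]}
  ]
}}

```text
clock: 23.28
position: [0.6065, 0.0744, 0.0902]
ee_rot: [-0.54, 0.842, -0.0, 0.001]
ft_force: [0.6, 3.9, 3.4]
grip_width: 0.569
```

```bash
python3 st.py
```

```text
p [0.6065 0.0744 0.0902] yaw -114.6 tilt [0.002 0.001] q [ 0.04  0.43 -0.29  1.65  0.14  1.08 -2.3 ] f [0.6 3.9 3.4] m [ 0.64 -0.16  1.37] w 0.569 t 23.27
```

Cap A met its stop (z moment 1.37 N·m, 5.05 rad turned). I'll release it and hover over jar B.

>>> {"fn": "servo_tool", "kwargs": {
  "moves": [
    {"travel": [0,0,0],"dr": [0,0,0]},
    {"travel": [0,0,0],"dr": [0,0,0]},
    {"travel": [0,0,0],"dr": [0,0,0]},
    {"travel": [0,0,0],"dr": [0,0,0]},
    {"travel": [0,0,-25],"dr": [0,0,0]},
    {"travel": [0,0,-40],"dr": [0,0,-10.7]},
    {"travel": [0,0,-40],"dr": [0,0,-10.7]},
    {"travel": [0,0,-40],"dr": [0,0,-10.7]},
    {"travel": [0,0,0],"dr": [0,0,-10.7]},
    {"travel": [0,0,0],"dr": [0,0,-10.7]},
    {"travel": [0,0,0],"dr": [0,0,-10.7]},
    {"travel": [0,0,0],"dr": [0,0,-10.7]}
  ],
  "claw": 0
}}

```text
clock: 24.78
position: [0.6059, 0.0725, 0.2342]
ee_rot: [0.941, -0.339, -0.0, 0.0]
ft_force: [0.5, -0.7, -0.6]
grip_width: 0.998
```

>>> {"fn": "servo_tool", "kwargs": {
  "moves": [
    {"travel": [0,0,0],"dr": [0,0,-10.7]},
    {"travel": [0,0,0],"dr": [0,0,-10.7]},
    {"travel": [0,0,0],"dr": [0,0,-10.7]},
    {"travel": [0,0,0],"dr": [0,0,-10.7]},
    {"travel": [0,0,0],"dr": [0,0,-10.7]},
    {"travel": [0,0,0],"dr": [0,0,-10.7]},
    {"travel": [0,0,0],"dr": [0,0,-10.7]},
    {"travel": [0,0,0],"dr": [0,0,-10.7]},
    {"travel": [0,0,0],"dr": [0,0,-10.7]},
    {"travel": [0,0,0],"dr": [0,0,-10.7]},
    {"travel": [0,0,0],"dr": [0,0,-10.7]},
    {"travel": [0,0,0],"dr": [0,0,-10.7]}
  ]
}}

```text
clock: 26.28
position: [0.6059, 0.0724, 0.2343]
ee_rot: [0.715, 0.699, -0.0, 0.0]
ft_force: [0.1, -0.6, -0.8]
grip_width: 1.003
```

>>> {"fn": "servo_tool", "kwargs": {
  "moves": [
    {"travel": [0,0,0],"dr": [0,0,-10.7]},
    {"travel": [0,0,0],"dr": [0,0,-10.7]},
    {"travel": [0,0,0],"dr": [0,0,-10.7]},
    {"travel": [1.3,-47.8,0],"dr": [0,0,0]},
    {"travel": [1.3,-47.8,0],"dr": [0,0,0]},
    {"travel": [1.3,-47.8,0],"dr": [0,0,0]},
    {"travel": [1.3,-47.8,0],"dr": [0,0,0]},
    {"travel": [0,0,0],"dr": [0,0,0]},
    {"travel": [0,0,0],"dr": [0,0,0]},
    {"travel": [0,0,0],"dr": [0,0,0]}
  ]
}}

```text
clock: 27.52
position: [0.4392, -0.0191, 0.2342]
ee_rot: [0.496, 0.869, 0.001, -0.0]
ft_force: [-0.8, 0.1, 0.2]
grip_width: 1.002
```

```bash
python3 st.py; python3 snap.py w6; python3 - <<'E'
from h import *
print(proj(dict(np.load("w6.npz")),[.4395,-.019,.1225]))
t=manip.camera("top"); cv2.imwrite("top2.png",t)
E
```

```text
p [ 0.4392 -0.0191  0.2342] yaw 120.6 tilt [-0.     0.001] q [ 0.98 -0.06 -0.98  1.87 -0.05  1.3   2.12] f [-0.8  0.1  0.2] m [0.02 0.02 0.02] w 1.002 t 27.52
[324.71798473 235.34007719]
```

View pics/w6.png

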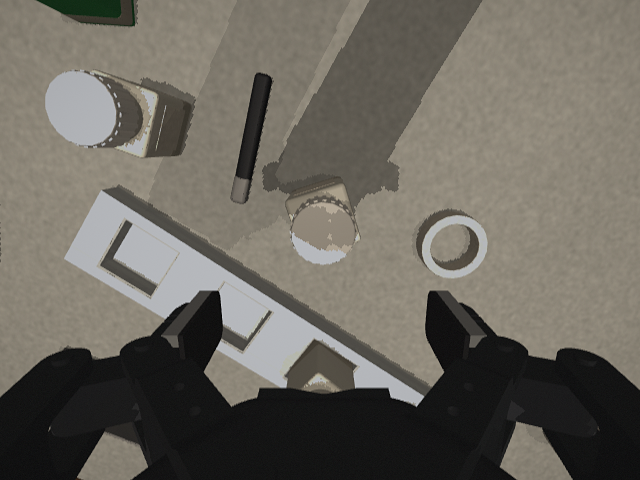

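```bash
python3 - <<'E'
from h import *
c=dict(np.load("w6.npz")); b=back(c,324,234,.1225); print(b)
p,r,o=pose(); print(r.inv().apply(b-p)*1000)
im=cv2.imread("pics/w6.png"); g=cv2.cvtColor(im,cv2.COLOR_BGR2GRAY)[170:215,280:350]
e=cv2.Canny(cv2.resize(g,None,fx=4,fy=4,interpolation=cv2.INTER_CUBIC),40,100)
for l in cv2.HoughLinesP(e,1,np.pi/360,40,minLineLength=70,maxLineGap=12)[:,0]:
  q=[back(c,280+l[i]/4,170+l[i+1]/4,.08) for i in(0,2)]; d=q[1]-q[0]; print(l/4,np.degrees(np.arctan2(d[1],d[0]))%90)
E
```

```text
[ 0.43886486 -0.02001612  0.1225    ]
[ -0.93814468  -0.67871442 111.58627349]
[15.5 41.5 34.  33.5] 54.023323400945884
[16.25 40.25 44.   30.75] 49.540410803466585
```

>>> {"fn": "servo_tool", "kwargs": {
  "moves": [
    {"travel": [-0.9,-0.7,0],"dr": [0,0,9]},
    {"travel": [0,0,20],"dr": [0,0,9]},
    {"travel": [0,0,20],"dr": [0,0,9]},
    {"travel": [0,0,24],"dr": [0,0,9]},
    {"travel": [0,0,30],"dr": [0,0,0]},
    {"travel": [0,0,25],"dr": [0,0,0]},
    {"travel": [0,0,25],"dr": [0,0,0]},
    {"travel": [0,0,0],"dr": [0,0,0]},
    {"travel": [0,0,0],"dr": [0,0,0]}
  ]
}}

```text
clock: 28.75
position: [0.439, -0.0205, 0.091]
ee_rot: [0.74, 0.673, 0.001, -0.0]
ft_force: [-0.7, -0.0, -0.4]
grip_width: 1.002
```

```bash
python3 st.py
```

```text
p [ 0.439  -0.0205  0.091 ] yaw 84.5 tilt [0.001 0.001] q [ 0.92  0.18 -1.03  2.05  0.18  1.01  1.28] f [-0.7 -0.  -0.4] m [-0.01  0.02  0.  ] w 1.002 t 28.75
```

Position is on target. I'll close, lift and turn the jar by about +37°.

>>> {"fn": "servo_tool", "kwargs": {
  "moves": [
    {"travel": [0,0,0],"dr": [0,0,0]},
    {"travel": [0,0,0],"dr": [0,0,0]},
    {"travel": [0,0,0],"dr": [0,0,0]},
    {"travel": [0,0,0],"dr": [0,0,0]},
    {"travel": [0,0,0],"dr": [0,0,0]}
  ],
  "claw": 1,
  "squeeze": 60
}}

```text
clock: 29.38
position: [0.439, -0.0208, 0.0909]
ee_rot: [0.74, 0.672, 0.0, 0.0]
ft_force: [-0.4, 2.0, 6.4]
grip_width: 0.571
```

>>> {"fn": "servo_tool", "kwargs": {
  "moves": [
    {"travel": [0,0,-20],"dr": [0,0,0]},
    {"travel": [0,0,-30],"dr": [0,0,0]},
    {"travel": [0,0,-40],"dr": [0,0,0]},
    {"travel": [0,0,-30],"dr": [0,0,0]},
    {"travel": [0,0,0],"dr": [0,0,-7.4]},
    {"travel": [0,0,0],"dr": [0,0,-7.4]},
    {"travel": [0,0,0],"dr": [0,0,-7.4]},
    {"travel": [0,0,0],"dr": [0,0,-7.4]},
    {"travel": [0,0,0],"dr": [0,0,-7.4]},
    {"travel": [0,0,0],"dr": [0,0,0]}
  ]
}}

```text
clock: 30.62
position: [0.4379, -0.0211, 0.2099]
ee_rot: [0.489, 0.872, -0.0, -0.0]
ft_force: [0.6, 0.5, -2.6]
grip_width: 0.567
```

```bash
python3 st.py; python3 - <<'E'
from h import *
go(np.array([.594,-.0449,.21]),np.radians(121.5))
E
```

```text
p [ 0.4379 -0.0211  0.2099] yaw 121.4 tilt [-0.001 -0.   ] q [ 1.01 -0.04 -1.02  1.91 -0.03  1.25  2.12] f [ 0.6  0.5 -2.6] m [ 0.02 -0.03 -0.03] w 0.567 t 30.62
travel [-101.7  120.8   -0.2] dr [-0.05 -0.02 -0.05] q7 2.118 t 30.62
```

>>> {"fn": "servo_tool", "kwargs": {
  "moves": [
    {"travel": [-17,20,0],"dr": [0,0,0]},
    {"travel": [-25,30,0],"dr": [0,0,0]},
    {"travel": [-25,30,0],"dr": [0,0,0]},
    {"travel": [-20,24,0],"dr": [0,0,0]},
    {"travel": [-14.7,16.8,0],"dr": [0,0,0]},
    {"travel": [0,0,0],"dr": [0,0,0]},
    {"travel": [0,0,0],"dr": [0,0,0]},
    {"travel": [0,0,25],"dr": [0,0,0]},
    {"travel": [0,0,25],"dr": [0,0,0]},
    {"travel": [0,0,18],"dr": [0,0,0]},
    {"travel": [0,0,0],"dr": [0,0,0]},
    {"travel": [0,0,0],"dr": [0,0,0]}
  ]
}}

```text
clock: 32.12
position: [0.5949, -0.0446, 0.1433]
ee_rot: [0.489, 0.872, 0.0, 0.001]
ft_force: [0.3, 0.5, -3.0]
grip_width: 0.57
```

```bash
python3 st.py; python3 snap.py w7; python3 - <<'E'
from h import *
c=dict(np.load("w7.npz")); a=np.radians(-5); X=np.array([np.cos(a),np.sin(a)]);Y=np.array([-X[1],X[0]])
for s in((-1,-1),(1,-1),(1,1),(-1,1)): print(s,proj(c,np.r_[np.array([.594,-.0449])+.031*(s[0]*X+s[1]*Y),.03]).round(1))
E
```

```text
p [ 0.5949 -0.0446  0.1433] yaw 121.5 tilt [ 0.001 -0.   ] q [ 0.73  0.5  -0.95  1.61  0.43  1.25  1.82] f [ 0.3  0.5 -3. ] m [ 0.02 -0.04 -0.01] w 0.57 t 32.12
(-1, -1) [316.6 176.4]
(1, -1) [269.6 241.4]
(1, 1) [333.4 285.4]
(-1, 1) [381.9 225. ]
```

View pics/w7.png

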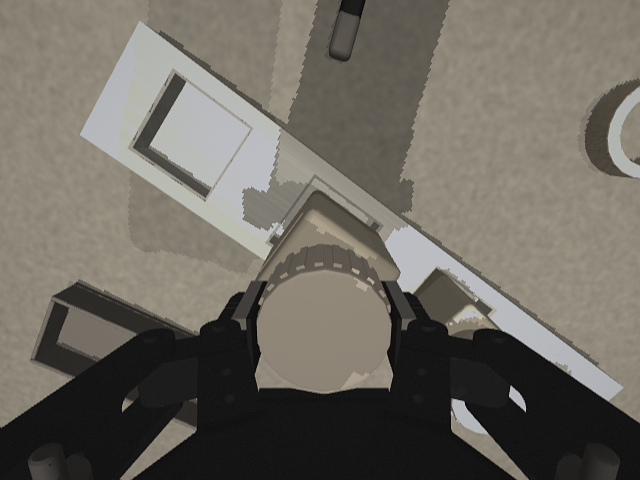

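```bash
python3 - <<'E'
import cv2
im=cv2.imread("pics/w7.png")[165:295,240:420]
cv2.imwrite("pics/w7c.png",cv2.resize(cv2.convertScaleAbs(im,alpha=1.3),None,fx=4,fy=4,interpolation=cv2.INTER_CUBIC))
E
```

```text
(no output)
```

View pics/w7c.png

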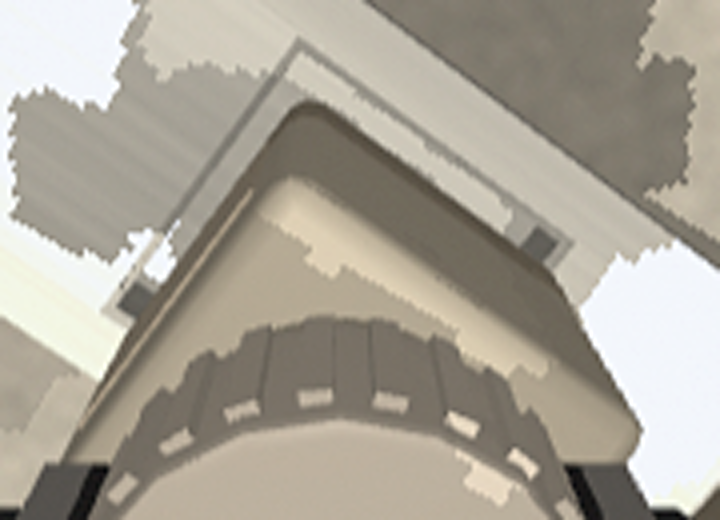

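```bash
python3 - <<'E'
from h import *
c=dict(np.load("w7.npz")); p,r,o=pose()
f=lambda u,v,z:back(c,(u+.5)/4-.5+240,(v+.5)/4-.5+165,z)
ang=lambda d:np.degrees(np.arctan2(d[1],d[0]))%90
A,B,C=f(306,97,.0525),f(547,270,.0525),f(320,103,.0525)
D,E=f(285,115,.0525),f(140,308,.0525)
print("foot corner",A,B,np.linalg.norm(B-A),ang(B-A),ang(f(530,250,.0525)-C),ang(E-D))
P,Q,S=f(300,42,.03),f(573,243,.03),f(103,312,.03)
print("pocket",P,np.linalg.norm(Q-P),np.linalg.norm(S-P),ang(Q-P),ang(S-P))
x=np.array([np.cos(-np.pi/36),np.sin(-np.pi/36)]);y=np.array([-x[1],x[0]])
print("jar centre",A[:2]+.028*(x+y),"pocket centre",P[:2]+.032*(x+y))
E
```

```text
foot corner [ 0.56592391 -0.06963919  0.0525    ] [ 0.56977179 -0.01782218  0.0525    ] 0.05195967586456173 85.75307214836839 86.45604078588318 84.17489256146932
pocket [ 0.56042653 -0.07480829  0.03      ] 0.06449433529157811 0.06462532051089644 85.32431629034492 84.69667566713227
jar centre [ 0.59625773 -0.0441861 ] pocket centre [ 0.59509374 -0.04571905]
```

>>> {"fn": "servo_tool", "kwargs": {
  "moves": [
    {"travel": [0,-1.7,0],"dr": [0,0,0]},
    {"travel": [0,0,9],"dr": [0,0,0]},
    {"travel": [0,0,9],"dr": [0,0,0]},
    {"travel": [0,0,6],"dr": [0,0,0]},
    {"travel": [0,0,5],"dr": [0,0,0]},
    {"travel": [0,0,5],"dr": [0,0,0]},
    {"travel": [0,0,0],"dr": [0,0,0]}
  ]
}}

```text
clock: 33.05
position: [0.5929, -0.0455, 0.108]
ee_rot: [0.489, 0.872, -0.0, -0.0]
ft_force: [1.4, -0.8, -3.7]
grip_width: 0.572
```

>>> {"fn": "servo_tool", "kwargs": {
  "moves": [
    {"travel": [0,0,4],"dr": [0,0,0]},
    {"travel": [0,0,4],"dr": [0,0,0]},
    {"travel": [0,0,3],"dr": [0,0,0]},
    {"travel": [0,0,2],"dr": [0,0,0]},
    {"travel": [0,0,0],"dr": [0,0,0]}
  ]
}}

```text
clock: 33.67
position: [0.5935, -0.0452, 0.0963]
ee_rot: [0.489, 0.873, 0.0, 0.0]
ft_force: [-2.4, 0.7, 4.6]
grip_width: 0.571
```

```bash
python3 st.py
```

```text
p [ 0.5935 -0.0452  0.0963] yaw 121.5 tilt [ 0.001 -0.   ] q [ 0.71  0.55 -0.92  1.66  0.47  1.17  1.79] f [-2.4  0.7  4.6] m [ 0.09  0.69 -0.02] w 0.571 t 33.67
```

>>> {"fn": "servo_tool", "kwargs": {
  "moves": [
    {"travel": [0,0,0.2],"dr": [0,0,10]},
    {"travel": [0,0,0.2],"dr": [0,0,10]},
    {"travel": [0,0,0.2],"dr": [0,0,10]},
    {"travel": [0,0,0.2],"dr": [0,0,10]},
    {"travel": [0,0,0.2],"dr": [0,0,10]},
    {"travel": [0,0,0.2],"dr": [0,0,10]},
    {"travel": [0,0,0.2],"dr": [0,0,10]},
    {"travel": [0,0,0.2],"dr": [0,0,10]},
    {"travel": [0,0,0],"dr": [0,0,0]}
  ]
}}

```text
clock: 34.8
position: [0.5938, -0.0458, 0.0946]
ee_rot: [0.935, 0.355, 0.001, 0.001]
ft_force: [0.1, -2.4, 5.8]
grip_width: 0.57
```

```bash
python3 st.py
```

```text
p [ 0.5938 -0.0458  0.0946] yaw 41.5 tilt [ 0.002 -0.001] q [ 0.52  0.46 -0.66  1.67  0.31  1.11  0.5 ] f [ 0.1 -2.4  5.8] m [-0.54  0.28 -0.08] w 0.57 t 34.8
```

>>> {"fn": "servo_tool", "kwargs": {
  "moves": [
    {"travel": [0,0,0.2],"dr": [0,0,10]},
    {"travel": [0,0,0.2],"dr": [0,0,10]},
    {"travel": [0,0,0.2],"dr": [0,0,10]},
    {"travel": [0,0,0.2],"dr": [0,0,10]},
    {"travel": [0,0,0.1],"dr": [0,0,10]},
    {"travel": [0,0,0.2],"dr": [0,0,10]},
    {"travel": [0,0,0.1],"dr": [0,0,10]},
    {"travel": [0,0,0.2],"dr": [0,0,10]},
    {"travel": [0,0,0],"dr": [0,0,0]}
  ]
}}

```text
clock: 35.92
position: [0.5933, -0.0456, 0.0932]
ee_rot: [0.944, -0.329, 0.0, 0.0]
ft_force: [-2.9, -1.4, 7.8]
grip_width: 0.564
```

```bash
python3 st.py
```

```text
p [ 0.5933 -0.0456  0.0932] yaw -38.4 tilt [ 0.001 -0.001] q [ 0.33  0.41 -0.41  1.68  0.18  1.08 -0.8 ] f [-2.9 -1.4  7.8] m [-0.28  0.75  0.  ] w 0.564 t 35.92
```

>>> {"fn": "servo_tool", "kwargs": {
  "moves": [
    {"travel": [0,0,0.2],"dr": [0,0,10]},
    {"travel": [0,0,0.2],"dr": [0,0,10]},
    {"travel": [0,0,0.1],"dr": [0,0,10]},
    {"travel": [0,0,0.2],"dr": [0,0,10]},
    {"travel": [0,0,0.1],"dr": [0,0,10]},
    {"travel": [0,0,0.2],"dr": [0,0,10]},
    {"travel": [0,0,0.1],"dr": [0,0,10]},
    {"travel": [0,0,0.2],"dr": [0,0,10]},
    {"travel": [0,0,0],"dr": [0,0,0]}
  ]
}}

```text
clock: 37.05
position: [0.5935, -0.045, 0.0918]
ee_rot: [-0.513, 0.859, -0.0, 0.0]
ft_force: [-2.2, -1.2, 7.1]
grip_width: 0.57
```

```bash
python3 st.py
```

```text
p [ 0.5935 -0.045   0.0918] yaw -118.3 tilt [0.001 0.   ] q [ 0.15  0.39 -0.18  1.7   0.08  1.06 -2.12] f [-2.2 -1.2  7.1] m [-0.01  0.41 -0.06] w 0.57 t 37.05
```

>>> {"fn": "servo_tool", "kwargs": {
  "moves": [
    {"travel": [0,0,0],"dr": [0,0,0]},
    {"travel": [0,0,0],"dr": [0,0,0]},
    {"travel": [0,0,0],"dr": [0,0,0]},
    {"travel": [0,0,0],"dr": [0,0,-10]},
    {"travel": [0,0,0],"dr": [0,0,-10]},
    {"travel": [0,0,0],"dr": [0,0,-10]},
    {"travel": [0,0,0],"dr": [0,0,-10]},
    {"travel": [0,0,0],"dr": [0,0,-10]},
    {"travel": [0,0,0],"dr": [0,0,-10]},
    {"travel": [0,0,0],"dr": [0,0,-10]},
    {"travel": [0,0,0],"dr": [0,0,-10]},
    {"travel": [0,0,0],"dr": [0,0,0]}
  ],
  "claw": 0
}}

```text
clock: 38.55
position: [0.593, -0.0456, 0.0909]
ee_rot: [0.944, -0.33, -0.0, -0.0]
ft_force: [-0.0, 0.6, 0.9]
grip_width: 0.998
```

>>> {"fn": "servo_tool", "kwargs": {
  "moves": [
    {"travel": [0,0,0],"dr": [0,0,0]},
    {"travel": [0,0,0],"dr": [0,0,0]},
    {"travel": [0,0,0],"dr": [0,0,0]},
    {"travel": [0,0,0],"dr": [0,0,0]},
    {"travel": [0,0,0],"dr": [0,0,0]},
    {"travel": [0,0,0.2],"dr": [0,0,10]},
    {"travel": [0,0,0.2],"dr": [0,0,10]},
    {"travel": [0,0,0.2],"dr": [0,0,10]},
    {"travel": [0,0,0],"dr": [0,0,0]}
  ],
  "claw": 1,
  "squeeze": 60
}}

```text
clock: 39.67
position: [0.5935, -0.0452, 0.0909]
ee_rot: [0.827, -0.562, 0.001, -0.0]
ft_force: [1.7, -0.4, 3.7]
grip_width: 0.57
```

```bash
python3 st.py
```

```text
p [ 0.5935 -0.0452  0.0909] yaw -68.4 tilt [ 0.001 -0.   ] q [ 0.26  0.4  -0.32  1.69  0.14  1.07 -1.3 ] f [ 1.7 -0.4  3.7] m [-0.13 -0.29  0.69] w 0.57 t 39.67
```

>>> {"fn": "servo_tool", "kwargs": {
  "moves": [
    {"travel": [0,0,0],"dr": [0,0,4]},
    {"travel": [0,0,0],"dr": [0,0,3]},
    {"travel": [0,0,0],"dr": [0,0,0]}
  ]
}}

```text
clock: 40.05
position: [0.5934, -0.0452, 0.0908]
ee_rot: [0.792, -0.61, 0.0, -0.0]
ft_force: [1.4, -1.1, 4.8]
grip_width: 0.575
```

```bash
python3 st.py; python3 - <<'E'
from h import *
im=manip.camera("top"); i0=cv2.imread("pics/top0.png"); cv2.imwrite("top3.png",im)
c=manip.calibration("top")
d=cv2.absdiff(im,i0).max(2)[255:345,360:470]; print((d>40).sum(), d.mean())
E
```

```text
p [ 0.5934 -0.0452  0.0908] yaw -75.2 tilt [ 0.001 -0.   ] q [ 0.25  0.4  -0.3   1.69  0.13  1.07 -1.41] f [ 1.4 -1.1  4.8] m [-0.15 -0.33  1.66] w 0.575 t 40.05
847 12.618989898989899
```

Cap B met its stop (z moment 1.66 N·m). Next is jar C.

>>> {"fn": "servo_tool", "kwargs": {
  "moves": [
    {"travel": [0,0,0],"dr": [0,0,0]},
    {"travel": [0,0,0],"dr": [0,0,0]},
    {"travel": [0,0,0],"dr": [0,0,0]},
    {"travel": [0,0,0],"dr": [0,0,0]},
    {"travel": [0,0,-25],"dr": [0,0,0]},
    {"travel": [0,0,-40],"dr": [0,0,-10.6]},
    {"travel": [0,0,-40],"dr": [0,0,-10.6]},
    {"travel": [0,0,-40],"dr": [0,0,-10.6]},
    {"travel": [0,0,0],"dr": [0,0,-10.6]},
    {"travel": [0,0,0],"dr": [0,0,-10.6]},
    {"travel": [0,0,0],"dr": [0,0,-10.6]},
    {"travel": [0,0,0],"dr": [0,0,-10.6]}
  ],
  "claw": 0
}}

```text
clock: 41.6
position: [0.5929, -0.0456, 0.2354]
ee_rot: [1.0, -0.008, -0.0, 0.0]
ft_force: [0.6, 1.3, -0.9]
grip_width: 1.0
```

>>> {"fn": "servo_tool", "kwargs": {
  "moves": [
    {"travel": [0,0,0],"dr": [0,0,-10.6]},
    {"travel": [0,0,0],"dr": [0,0,-10.6]},
    {"travel": [0,0,0],"dr": [0,0,-10.6]},
    {"travel": [0,0,0],"dr": [0,0,-10.6]},
    {"travel": [0,0,0],"dr": [0,0,-10.6]},
    {"travel": [0,0,0],"dr": [0,0,-10.6]},
    {"travel": [0,0,0],"dr": [0,0,-10.6]},
    {"travel": [0,0,0],"dr": [0,0,-10.6]},
    {"travel": [0,0,0],"dr": [0,0,-10.6]},
    {"travel": [0,0,0],"dr": [0,0,-10.6]}
  ]
}}

```text
clock: 42.85
position: [0.593, -0.0456, 0.2354]
ee_rot: [0.608, 0.794, -0.0, -0.0]
ft_force: [0.1, 0.3, -0.5]
grip_width: 1.002
```

>>> {"fn": "servo_tool", "kwargs": {
  "moves": [
    {"travel": [-24.4,-36.7,0],"dr": [0,0,0]},
    {"travel": [-24.4,-36.7,0],"dr": [0,0,0]},
    {"travel": [-24.4,-36.7,0],"dr": [0,0,0]},
    {"travel": [-24.4,-36.7,0],"dr": [0,0,0]},
    {"travel": [-24.4,-36.7,0],"dr": [0,0,0]},
    {"travel": [0,0,0],"dr": [0,0,0]},
    {"travel": [0,0,0],"dr": [0,0,0]},
    {"travel": [0,0,0],"dr": [0,0,0]}
  ]
}}

```text
clock: 43.85
position: [0.4472, -0.209, 0.2354]
ee_rot: [0.61, 0.792, 0.0, -0.0]
ft_force: [0.6, -0.2, -0.6]
grip_width: 1.0
```

```bash
python3 st.py; python3 snap.py w8; python3 - <<'E'
from h import *
print(proj(dict(np.load("w8.npz")),[.4478,-.2105,.1225]))
E
```

```text
p [ 0.4472 -0.209   0.2354] yaw 104.8 tilt [0. 0.] q [ 0.98  0.08 -0.66  1.76  0.05  1.31  2.14] f [ 0.6 -0.2 -0.6] m [-0.01  0.07 -0.02] w 1.0 t 43.85
[322.71652448 234.45366161]
```

View pics/w8.png

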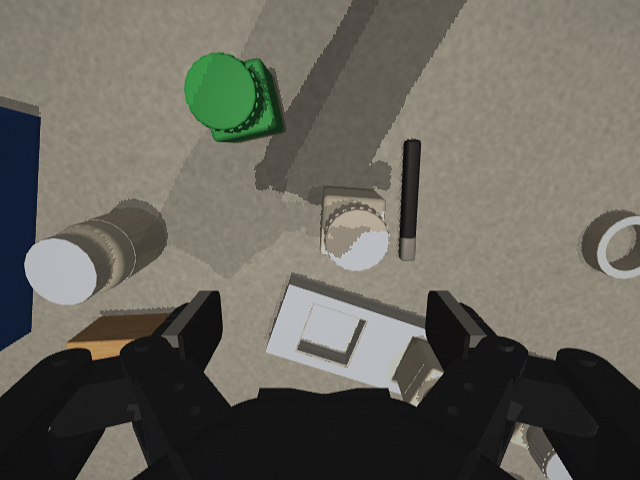

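Jar C has been knocked and its cap is now at (357,238), toward the marker. I'll re-measure it.

```bash
python3 - <<'E'
from h import *
c=dict(np.load("w8.npz")); b=back(c,357,238,.1225); p,r,o=pose(); print(b,r.inv().apply(b-p)*1000)
ang=lambda d:np.degrees(np.arctan2(d[1],d[0]))%90
g=cv2.cvtColor(cv2.imread("pics/w8.png"),cv2.COLOR_BGR2GRAY)[180:245,312:395]
e=cv2.Canny(cv2.resize(g,None,fx=4,fy=4,interpolation=cv2.INTER_CUBIC),40,100)
for l in cv2.HoughLinesP(e,1,np.pi/360,40,minLineLength=80,maxLineGap=12)[:,0]:
  q=[back(c,312+l[i]/4,180+l[i+1]/4,.08) for i in(0,2)]; print(l/4+[312,180,312,180],ang(q[1]-q[0]))
E
```

```text
[ 0.44378205 -0.18412676  0.1225    ] [ 24.92724357   3.05213315 112.89604003]
[365.  198.  385.  199.5] 10.471100391092293
[384.5  199.25 385.   219.25] 18.877664714329143
[381.   216.25 389.25 237.25] 38.047795453986254
```

>>> {"fn": "servo_tool", "kwargs": {
  "moves": [
    {"travel": [25,3,0],"dr": [0,0,0]},
    {"travel": [0,0,0],"dr": [0,0,0]},
    {"travel": [0,0,25],"dr": [0,0,0]},
    {"travel": [0,0,30],"dr": [0,0,0]},
    {"travel": [0,0,30],"dr": [0,0,0]},
    {"travel": [0,0,30],"dr": [0,0,0]},
    {"travel": [0,0,30],"dr": [0,0,0]},
    {"travel": [0,0,0],"dr": [0,0,0]},
    {"travel": [0,0,0],"dr": [0,0,0]}
  ]
}}

```text
clock: 45.02
position: [0.4438, -0.185, 0.0916]
ee_rot: [0.611, 0.792, 0.0, 0.001]
ft_force: [-0.1, -0.2, -0.1]
grip_width: 0.999
```

>>> {"fn": "servo_tool", "kwargs": {
  "moves": [
    {"travel": [0,0,0],"dr": [0,0,0]},
    {"travel": [0,0,0],"dr": [0,0,0]},
    {"travel": [0,0,0],"dr": [0,0,0]},
    {"travel": [0,0,0],"dr": [0,0,0]},
    {"travel": [0,0,0],"dr": [0,0,0]}
  ],
  "claw": 1,
  "squeeze": 60
}}

```text
clock: 45.65
position: [0.4436, -0.185, 0.0913]
ee_rot: [0.611, 0.792, 0.0, 0.001]
ft_force: [-2.4, 2.0, 5.8]
grip_width: 0.568
```

>>> {"fn": "servo_tool", "kwargs": {
  "moves": [
    {"travel": [0,0,-20],"dr": [0,0,0]},
    {"travel": [0,0,-30],"dr": [0,0,0]},
    {"travel": [0,0,-40],"dr": [0,0,0]},
    {"travel": [0,0,-30],"dr": [0,0,0]},
    {"travel": [0,0,0],"dr": [0,0,8.5]},
    {"travel": [0,0,0],"dr": [0,0,8.5]},
    {"travel": [0,0,0],"dr": [0,0,0]},
    {"travel": [0,0,0],"dr": [0,0,0]}
  ]
}}

```text
clock: 46.65
position: [0.4429, -0.1851, 0.2103]
ee_rot: [0.72, 0.694, -0.0, -0.0]
ft_force: [0.0, -0.5, -3.2]
grip_width: 0.569
```

```bash
python3 st.py; python3 - <<'E'
from h import *
go(np.array([.5836,-.1648,.21]),np.radians(87.8))
E
```

```text
p [ 0.4429 -0.1851  0.2103] yaw 87.9 tilt [-0.  0.] q [ 0.96  0.07 -0.68  1.83  0.05  1.26  1.8 ] f [ 0.  -0.5 -3.2] m [ 0.   -0.03 -0.  ] w 0.569 t 46.65
travel [ 25.4 139.9   0.2] dr [-0.02 -0.    0.09] q7 1.803 t 46.65
```

>>> {"fn": "servo_tool", "kwargs": {
  "moves": [
    {"travel": [4,22,0],"dr": [0,0,0]},
    {"travel": [6,34,0],"dr": [0,0,0]},
    {"travel": [6,34,0],"dr": [0,0,0]},
    {"travel": [6,30,0],"dr": [0,0,0]},
    {"travel": [3.4,19.5,0],"dr": [0,0,0]},
    {"travel": [0,0,0],"dr": [0,0,0]},
    {"travel": [0,0,0],"dr": [0,0,0]},
    {"travel": [0,0,25],"dr": [0,0,0]},
    {"travel": [0,0,25],"dr": [0,0,0]},
    {"travel": [0,0,18],"dr": [0,0,0]},
    {"travel": [0,0,0],"dr": [0,0,0]},
    {"travel": [0,0,0],"dr": [0,0,0]}
  ]
}}

```text
clock: 48.15
position: [0.5839, -0.1655, 0.1435]
ee_rot: [0.721, 0.693, 0.0, 0.001]
ft_force: [0.5, -0.7, -2.9]
grip_width: 0.566
```

```bash
python3 st.py; python3 snap.py w9; python3 - <<'E'
from h import *
c=dict(np.load("w9.npz")); a=np.radians(-5); X=np.array([np.cos(a),np.sin(a)]);Y=np.array([-X[1],X[0]])
im=cv2.imread("pics/w9.png")[155:295,230:430]
cv2.imwrite("pics/w9c.png",cv2.resize(cv2.convertScaleAbs(im,alpha=1.3),None,fx=4,fy=4,interpolation=cv2.INTER_CUBIC))
for s in((-1,-1),(1,-1),(1,1),(-1,1)): print(s,((proj(c,np.r_[np.array([.5836,-.1648])+.031*(s[0]*X+s[1]*Y),.03])-[230,155])*4).round(1))
E
```

```text
p [ 0.5839 -0.1655  0.1435] yaw 87.7 tilt [ 0.001 -0.   ] q [ 0.73  0.44 -0.68  1.59  0.29  1.21  1.53] f [ 0.5 -0.7 -2.9] m [ 0.03 -0.06  0.07] w 0.566 t 48.15
(-1, -1) [224.3 144.7]
(1, -1) [218.8 456.8]
(1, 1) [530.  470.3]
(-1, 1) [555.2 160.1]
```

View pics/w9c.png

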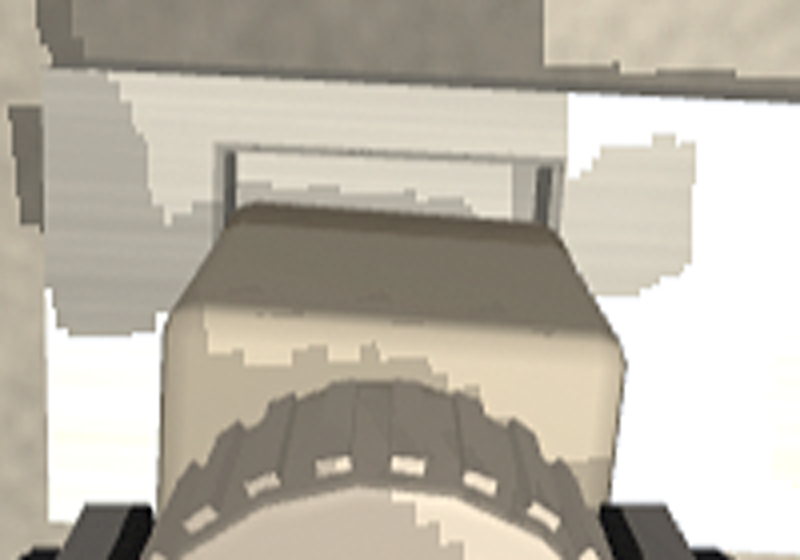

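```bash
python3 - <<'E'
from h import *
c=dict(np.load("w9.npz")); p,r,o=pose()
f=lambda u,v,z:back(c,(u+.5)/4-.5+230,(v+.5)/4-.5+155,z)
ang=lambda d:np.degrees(np.arctan2(d[1],d[0]))%90
z=p[2]-.0913
A,B=f(232,206,z),f(553,229,z); P,Q=f(216,145,.03),f(563,160,.03)
x=np.array([np.cos(-np.pi/36),np.sin(-np.pi/36)])
t=np.radians(ang(B-A)-90); xj=np.array([np.cos(t),np.sin(t)])
print(np.linalg.norm(B-A),ang(B-A),np.linalg.norm(Q-P),ang(Q-P))
J=((A+B)/2)[:2]+.028*xj; K=((P+Q)/2)[:2]+.032*x; print("jar",J,"pocket",K)
for k in (K,np.array([.5836,-.1648])): print(r.inv().apply(np.r_[k-J,0])*1000)
E
```

```text
0.05565930183240527 83.50570063096997 0.06497820470030023 85.18008533449682
jar [ 0.58855685 -0.16559126] pocket [ 0.58432352 -0.16520293]
[ 0.21824416 -4.24549544 -0.00691278]
[ 0.59182877 -4.98459228 -0.00828057]
```

>>> {"fn": "servo_tool", "kwargs": {
  "moves": [
    {"travel": [0.3,-3.2,0],"dr": [0,0,-1.5]},
    {"travel": [0,0,8],"dr": [0,0,0]},
    {"travel": [0,0,7],"dr": [0,0,0]},
    {"travel": [0,0,0],"dr": [0,0,0]},
    {"travel": [0,0,0],"dr": [0,0,0]}
  ]
}}

```text
clock: 48.82
position: [0.5804, -0.1649, 0.1274]
ee_rot: [0.712, 0.702, 0.0, -0.0]
ft_force: [0.6, -1.0, -1.7]
grip_width: 0.572
```

```bash
python3 st.py; python3 snap.py w10; python3 - <<'E'
from h import *
im=cv2.imread("pics/w10.png")[155:295,230:430]
cv2.imwrite("pics/w10c.png",cv2.resize(cv2.convertScaleAbs(im,alpha=1.3),None,fx=4,fy=4,interpolation=cv2.INTER_CUBIC))
E
```

```text
p [ 0.5804 -0.1649  0.1274] yaw 89.2 tilt [0. 0.] q [ 0.74  0.45 -0.68  1.62  0.3   1.18  1.55] f [ 0.6 -1.  -1.7] m [-0.02 -0.01  0.03] w 0.572 t 48.83
```

View pics/w10c.png

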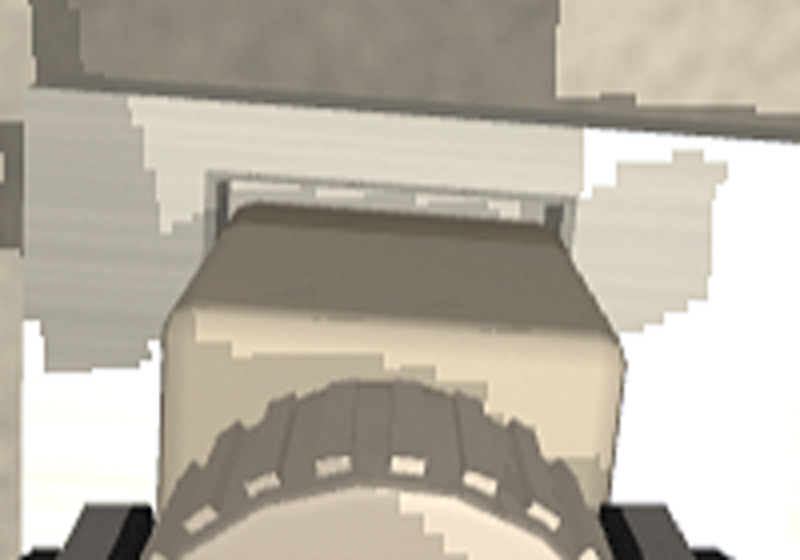

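Aligned: both slopes are 4° and the gap is about 4.5 mm where 4 mm is expected. I'll lower it.

>>> {"fn": "servo_tool", "kwargs": {
  "moves": [
    {"travel": [0,-0.4,5],"dr": [0,0,0]},
    {"travel": [0,0,5],"dr": [0,0,0]},
    {"travel": [0,0,5],"dr": [0,0,0]},
    {"travel": [0,0,5],"dr": [0,0,0]},
    {"travel": [0,0,4],"dr": [0,0,0]},
    {"travel": [0,0,0],"dr": [0,0,0]}
  ]
}}

```text
clock: 49.62
position: [0.5797, -0.1649, 0.103]
ee_rot: [0.712, 0.702, -0.0, -0.0]
ft_force: [0.4, -0.1, -2.8]
grip_width: 0.571
```

>>> {"fn": "servo_tool", "kwargs": {
  "moves": [
    {"travel": [0,0,3],"dr": [0,0,0]},
    {"travel": [0,0,3],"dr": [0,0,0]},
    {"travel": [0,0,2.5],"dr": [0,0,0]},
    {"travel": [0,0,0],"dr": [0,0,0]}
  ]
}}

```text
clock: 50.12
position: [0.5807, -0.1646, 0.0963]
ee_rot: [0.712, 0.702, 0.0, 0.001]
ft_force: [-3.0, 1.6, 8.1]
grip_width: 0.572
```

```bash
python3 st.py
```

```text
p [ 0.5807 -0.1646  0.0963] yaw 89.2 tilt [ 0.002 -0.   ] q [ 0.73  0.48 -0.67  1.65  0.32  1.13  1.53] f [-3.   1.6  8.1] m [ 0.25  0.73 -0.1 ] w 0.572 t 50.12
```

Seated: TCP is at 0.0963, as expected. Now I'll screw the cap, with q7 allowing about 220°.

>>> {"fn": "servo_tool", "kwargs": {
  "moves": [
    {"travel": [0,0,0.1],"dr": [0,0,10]},
    {"travel": [0,0,0.2],"dr": [0,0,10]},
    {"travel": [0,0,0.2],"dr": [0,0,10]},
    {"travel": [0,0,0.2],"dr": [0,0,10]},
    {"travel": [0,0,0.1],"dr": [0,0,10]},
    {"travel": [0,0,0.2],"dr": [0,0,10]},
    {"travel": [0,0,0.1],"dr": [0,0,10]},
    {"travel": [0,0,0.2],"dr": [0,0,10]},
    {"travel": [0,0,0],"dr": [0,0,0]}
  ]
}}

```text
clock: 51.25
position: [0.5819, -0.1638, 0.0953]
ee_rot: [0.997, 0.079, 0.002, 0.0]
ft_force: [2.0, 1.8, 6.4]
grip_width: 0.571
```

```bash
python3 st.py
```

```text
p [ 0.5819 -0.1638  0.0953] yaw 9.1 tilt [0.004 0.   ] q [ 0.54  0.43 -0.42  1.66  0.19  1.09  0.22] f [2.  1.8 6.4] m [ 0.68 -0.34  0.  ] w 0.571 t 51.25
```

>>> {"fn": "servo_tool", "kwargs": {
  "moves": [
    {"travel": [0,0,0.2],"dr": [0,0,10]},
    {"travel": [0,0,0.2],"dr": [0,0,10]},
    {"travel": [0,0,0.2],"dr": [0,0,10]},
    {"travel": [0,0,0.2],"dr": [0,0,10]},
    {"travel": [0,0,0.1],"dr": [0,0,10]},
    {"travel": [0,0,0.2],"dr": [0,0,10]},
    {"travel": [0,0,0.1],"dr": [0,0,10]},
    {"travel": [0,0,0.2],"dr": [0,0,10]},
    {"travel": [0,0,0],"dr": [0,0,0]}
  ]
}}

```text
clock: 52.38
position: [0.5827, -0.1636, 0.0941]
ee_rot: [0.815, -0.58, 0.002, -0.002]
ft_force: [4.5, 2.9, 4.0]
grip_width: 0.568
```

```bash
python3 st.py
```

```text
p [ 0.5827 -0.1636  0.0941] yaw -70.9 tilt [0.006 0.   ] q [ 0.35  0.4  -0.19  1.67  0.08  1.07 -1.1 ] f [4.5 2.9 4. ] m [ 0.82 -1.21 -0.09] w 0.568 t 52.38
```

>>> {"fn": "servo_tool", "kwargs": {
  "moves": [
    {"travel": [0,0,0.2],"dr": [0,0,10]},
    {"travel": [0,0,0.2],"dr": [0,0,10]},
    {"travel": [0,0,0.2],"dr": [0,0,10]},
    {"travel": [0,0,0.2],"dr": [0,0,10]},
    {"travel": [0,0,0.1],"dr": [0,0,10]},
    {"travel": [0,0,0.2],"dr": [0,0,10]},
    {"travel": [0,0,0.1],"dr": [0,0,10]},
    {"travel": [0,0,0],"dr": [0,0,0]}
  ]
}}

```text
clock: 53.38
position: [0.5831, -0.1651, 0.093]
ee_rot: [-0.335, 0.942, -0.002, 0.003]
ft_force: [7.0, -1.8, 1.2]
grip_width: 0.567
```

```bash
python3 st.py
```

```text
p [ 0.5831 -0.1651  0.093 ] yaw -140.9 tilt [ 0.007 -0.002] q [ 0.19  0.39  0.02  1.68 -0.01  1.06 -2.25] f [ 7.  -1.8  1.2] m [-0.17 -1.97  0.14] w 0.567 t 53.38
```

>>> {"fn": "servo_tool", "kwargs": {
  "moves": [
    {"travel": [0,0,0],"dr": [0,0,0]},
    {"travel": [0,0,0],"dr": [0,0,0]},
    {"travel": [0,0,0],"dr": [0,0,0]},
    {"travel": [0,0,0],"dr": [0,0,-10]},
    {"travel": [0,0,0],"dr": [0,0,-10]},
    {"travel": [0,0,0],"dr": [0,0,-10]},
    {"travel": [0,0,0],"dr": [0,0,-10]},
    {"travel": [0,0,0],"dr": [0,0,-10]},
    {"travel": [0,0,0],"dr": [0,0,-10]},
    {"travel": [0,0,0],"dr": [0,0,-10]},
    {"travel": [0,0,0],"dr": [0,0,-10]},
    {"travel": [0,0,0],"dr": [0,0,0]}
  ],
  "claw": 0
}}

```text
clock: 54.88
position: [0.5797, -0.1651, 0.0909]
ee_rot: [0.862, -0.507, -0.0, -0.0]
ft_force: [0.4, -0.2, -0.1]
grip_width: 0.999
```

>>> {"fn": "servo_tool", "kwargs": {
  "moves": [
    {"travel": [0,0,0],"dr": [0,0,0]},
    {"travel": [0,0,0],"dr": [0,0,0]},
    {"travel": [0,0,0],"dr": [0,0,0]},
    {"travel": [0,0,0],"dr": [0,0,0]},
    {"travel": [0,0,0],"dr": [0,0,0]},
    {"travel": [0,0,0.2],"dr": [0,0,10]},
    {"travel": [0,0,0.2],"dr": [0,0,10]},
    {"travel": [0,0,0.2],"dr": [0,0,10]},
    {"travel": [0,0,0.2],"dr": [0,0,10]},
    {"travel": [0,0,0],"dr": [0,0,0]}
  ],
  "claw": 1,
  "squeeze": 60
}}

```text
clock: 56.12
position: [0.5802, -0.1636, 0.0906]
ee_rot: [-0.638, 0.77, 0.0, 0.0]
ft_force: [-1.2, 2.4, 5.3]
grip_width: 0.57
```

```bash
python3 st.py
```

```text
p [ 0.5802 -0.1636  0.0906] yaw -100.7 tilt [0. 0.] q [ 0.28  0.4  -0.1   1.68  0.04  1.07 -1.59] f [-1.2  2.4  5.3] m [0.52 0.19 0.83] w 0.57 t 56.12
```

>>> {"fn": "servo_tool", "kwargs": {
  "moves": [
    {"travel": [0,0,0],"dr": [0,0,4]},
    {"travel": [0,0,0],"dr": [0,0,3]},
    {"travel": [0,0,0],"dr": [0,0,0]}
  ]
}}

```text
clock: 56.5
position: [0.5804, -0.1633, 0.0905]
ee_rot: [-0.591, 0.807, 0.0, 0.0]
ft_force: [1.2, 5.6, 4.9]
grip_width: 0.572
```

```bash
python3 st.py
```

```text
p [ 0.5804 -0.1633  0.0905] yaw -107.5 tilt [0.    0.001] q [ 0.26  0.4  -0.08  1.68  0.03  1.06 -1.7 ] f [1.2 5.6 4.9] m [ 1.1  -0.09  1.72] w 0.572 t 56.5
```

>>> {"fn": "servo_tool", "kwargs": {
  "moves": [
    {"travel": [0,0,0],"dr": [0,0,0]},
    {"travel": [0,0,0],"dr": [0,0,0]},
    {"travel": [0,0,0],"dr": [0,0,0]},
    {"travel": [0,0,0],"dr": [0,0,0]},
    {"travel": [0,0,-25],"dr": [0,0,0]},
    {"travel": [0,0,-45],"dr": [0,0,0]},
    {"travel": [0,0,-45],"dr": [0,0,0]},
    {"travel": [0,0,-45],"dr": [0,0,0]},
    {"travel": [45,15,0],"dr": [0,0,0]},
    {"travel": [45,15,0],"dr": [0,0,0]},
    {"travel": [45,15,0],"dr": [0,0,0]},
    {"travel": [45,15,0],"dr": [0,0,0]}
  ],
  "claw": 0
}}

```text
clock: 58.0
position: [0.4666, -0.3192, 0.2503]
ee_rot: [-0.589, 0.808, -0.0, 0.0]
ft_force: [0.0, 0.5, 0.5]
grip_width: 0.997
```

>>> {"fn": "servo_tool", "kwargs": {
  "moves": [
    {"travel": [40,30,0],"dr": [0,0,0]},
    {"travel": [40,30,0],"dr": [0,0,0]},
    {"travel": [40,30,0],"dr": [0,0,0]},
    {"travel": [40,30,0],"dr": [0,0,0]},
    {"travel": [0,0,0],"dr": [0,0,0]},
    {"travel": [0,0,0],"dr": [0,0,0]}
  ]
}}

```text
clock: 58.75
position: [0.305, -0.4333, 0.2502]
ee_rot: [-0.589, 0.808, -0.0, 0.0]
ft_force: [0.4, 0.0, 0.6]
grip_width: 0.999
```

```bash
python3 st.py; python3 - <<'E'
from h import *
t=manip.camera("top"); s=manip.camera("scene"); cv2.imwrite("pics/top9.png",t)
a=cv2.resize(t[120:345,80:520],(800,409),interpolation=cv2.INTER_CUBIC)
b=cv2.resize(s[205:325,220:400],(285,190),interpolation=cv2.INTER_CUBIC)
o=np.zeros((600,800,3),np.uint8); o[:409]=a; o[410:600,:285]=b
b=cv2.resize(s[130:330,130:480],(332,190)); o[410:600,290:622]=b
cv2.imwrite("pics/final.png",o)
E
```

```text
p [ 0.305  -0.4333  0.2502] yaw -107.8 tilt [0. 0.] q [ 0.7   0.11  0.18  1.69 -0.02  1.34 -0.99] f [0.4 0.  0.6] m [0.04 0.02 0.04] w 0.999 t 58.75
```

View pics/final.png

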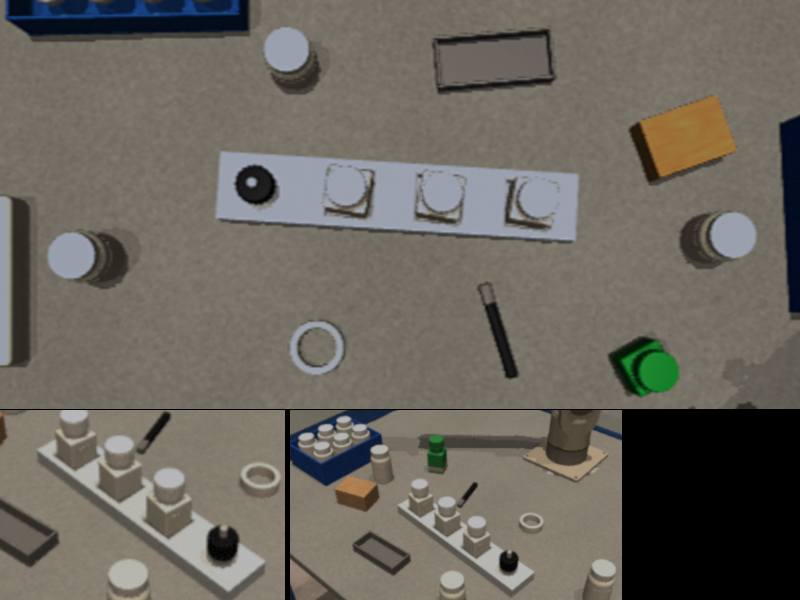

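All three jars stand upright and seated in the rack. The bystanders look unmoved, and the knob sits close above the rack.

```bash
python3 -c "
from workcell import manip
print(manip.hand_in())"
```

```text
the job is handed in; nothing more can be done
None
```

The rack's knob is screwed down, and all three square jars stand in the rack with their caps tight. I handed the job in at about 59 s of robot time, and no verdict is reported.

- **Knob:** I tightened it first. It turned about 3.8 rad, sank about 3.8 mm and met its hard stop at 1.3 N·m.
- **Seating:** Jar A is in pocket2, B in pocket1 and C in pocket0. Each touched the pocket floor at the expected height, with the tool at about 0.096 m.
- **Caps:** Each cap met its hard stop, at 1.4 N·m for A, 1.7 for B and 1.7 for C, after about 4.7–5.05 rad of turning. Caps B and C needed a second grip to finish.
- **Knocked jar:** C had been moved about 27 mm aside before I reached it, so I measured it again before gripping.
- **Forces:** The highest wrist force I read was about 17 N, while turning cap A. The readings between moves showed no grip slackening.
- **Last check:** The top and scene views show three upright jars in their pockets. The round jars, green look-alike, tape, marker, tray and box look unmoved, and the gripper is clear of everything. No check failed or disagreed.
- **Pictures:** I viewed 15 pictures, one over the budget of 14. One of them was wasted on a refused move.

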